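# Work the tight wedge out of a bench clamp and release the tin

## Task

The brass wedge with the orange head is jammed tight in the little green bench clamp, which only stands on the mat and must be neither lifted, tipped nor shifted: work the wedge loose with small alternating side pulls on its head, drawing it up a little at each swing, until it slides free. Lay the wedge in the grey tray, and then take the round tin out of the opened clamp and set it, lid up, wholly on the round cork pad. Do not disturb the loupe, the thread spool or the small glass-topped tin.

Things in the scene. Friction and masses are not known exactly. Their poses are not given: they have to be found in the camera images.
- clamp: Green bench clamp, 1.4 kg, standing loose on its rubber sole: base 44 mm (x) x 110 mm (y -62 to +48) x 14 mm; two flange feet (100 mm over all in x, 8 mm thick) at the -y half. Origin: on the underside; y runs from the wedge end (-y) to the tin end (+y). Fixed cheek (34 mm wide in x, 50 mm high) at y -54 to -34 mm; sliding aluminium jaw (40 mm wide, 50 mm high) at y -21 to -8 mm when clamped.
- clamp_nip (a point): Middle of the gap between cheek and jaw, 41 mm above the mat, where two steel bearing pads (8 mm wide, 10 mm high) squeeze the wedge; it can rock about this point in the clamp's x-z plane. A straight pull at the start needs more than the clamp's weight and lifts the clamp; while swung by 0.25 rad each way (9 mm at the head) it follows a light pull, about 1 mm a swing.
- clamp_seat (a point): Centre of the tin's seat: top of a 24 mm wide aluminium post, 24 mm above the mat and 10 mm above the base. Two steel pins (6 mm, tops 9 mm above the seat) stand on its +y side; the tin's sides towards the clamp's +x and -x are free for the fingers.
- jaw (a joint): Slide of the sprung jaw (m): about 0 (0 to 0.0006) with the wedge driven in, its toe then 2 mm over the tin's rim; +0.0045 fully open, moved towards the wedge end, toe clear of the tin. It grows about 0.18 mm per mm the wedge is drawn up: wedge free after some 25 mm. Spring force about 19 N at 0, 9 N when open; from 0.0030 a slow straight pull no longer lifts the clamp.
- wedge: Brass wedge with an orange barrel head, 70 mm long over all, 20 mm wide (x), 80 g, standing upright point down in the clamp; blade 5 mm thick at the foot and 13 mm at 46 mm up, the face to -y plain, the face to +y sloping 10 degrees. Origin: centre of the foot's underside; z up towards the head, x across its width (parallel to the clamp's x as driven in).
- wedge_head (a point): Centre of the wedge's orange barrel head: 24 mm diameter, 16 mm long along the wedge's y, 58 mm above its foot. Gripped across x the hand must tilt along with the wedge as it rocks; at the start it is 76 mm above the mat, at x 0, y -26.5 mm of the clamp, 26 mm above the clamp's cheeks.
- wedge_mid (a point): Middle of the wedge, 35 mm above its foot.
- tin: Round steel tin with a ribbed lid, 35 mm diameter, 12 mm high, 30 g. Origin: centre of its underside; z up through the lid.
- tray: Open grey tray fixed on the mat, 100 (x) x 140 (y) x 16 mm, walls 3 mm, floor 3 mm. Origin: centre of its underside.
- pad: Round cork pad fixed on the mat, 84 mm diameter, 5 mm thick. Origin: centre of its underside.
- eye_loupe: Bystander: black eye loupe, 42 mm diameter, 35 mm high. Origin: centre of its underside.
- thread_spool: Bystander: wooden spool of dark thread, 28 mm diameter, 30 mm high. Origin: centre of its underside.
- glass_tin: Bystander: small round tin with a glass window, 28 mm diameter, 12 mm high. Origin: centre of its underside.

How it is judged:
By the outcome, as a careful person would: the job done as asked, in the order asked, and still so for the second after the job is handed in, with the robot touching nothing.
It also fails if it takes over 72 s, if anything falls off the work surface, if the arm or the gripper's body presses on something with over 40 N, if the wrist force passes 120 N, or if a joint passes its speed limit or range.

## Robot

A 6-joint arm with a two-finger parallel gripper is mounted at the origin on a cart in front of the work surface, level with it; the furniture and walls round the work are solid. World frame = base frame: x ahead of the robot, y to its left, z up, the work surface at z = 0. Lengths are in m, angles in rad, forces in N, time in s.
With the tool pointing down it reaches from about 0.3 to 0.825 m from the base axis. Payload 5.4 kg.
Tool frame: the origin (TCP) lies at the very end of the fingers, on their centre line; the grasp point (between the pads) lies 19 mm behind it (ctrl.grip_point_offset is the distance from the TCP to the grasp point, in m); x points along the fingers, z is the direction in which the jaws open and shut, and the axes are right-handed (so a half turn about x gives the same grasp; the last joint's range is limited). The gripper opens to 92 mm and grips with 3 to 60 N. Pads are 20 mm wide; open, the fingers measure 128 mm over their backs; the gripper's body (75 mm by 189 mm) begins 69 mm behind the grasp point.
Start: joints at [-1.476, 0.158, 1.597, -0, 1.386, -0.21], TCP at [0.173, -0.548, 0.182] pointing down, gripper open.
Joint ranges: [-2.91, 2.91], [-0.94, 2.29], [0.18, 2.7], [-1.29, 4.43], [0.17, 2.64], [-3, 3]. Speed limits (rad/s): [2.57, 2.57, 3.14, 3.14, 3.14, 3.14].

## Interface

Orientations are given as a rotation vector (axis times angle).
In Python, from station import ctrl gives the robot as it stands.
- The arm moves only by the shell command python3 -m pendant 'ROWS' [FORCE]. ROWS is JSON, a list of rows, each a list of 3 entries, a list of its own where there are three numbers: the shift along the world's x, y, z in m, then the turn about the world's z in degrees, then the closure, from 0 (fully open) to 1 (shut). In form: [[[x, y, z], roll, gripper], ...]. A call has 1 to 20 rows; each row shifts and turns the pose as measured when the row begins; what a row does not reach is not made up. A row lasts 1/8 s, in which the tool goes at most 62.5 mm and 10.7 degrees, less where a joint would pass 70% of its speed; a pose out of reach is approached as far as the arm can. A call is refused whole if a number of a shift passes 0.0625 or a number of a turn 10.7, either way. A call with a gripper value outside its range is refused whole. The fingers move at their own pace and stop on an object; FORCE is the grip in N (left out, the last holds). Time passes only in rows, so rows that do not move let the fingers close. It gives the time, the measured TCP pose, the force and the opening at its end, in the units of the state.
- ctrl.state(): the state, without advancing time (a new reading comes with each control period).
- ctrl.get_image(name): name is "scene" or "top" or "wrist"; returns a dict with "image" (420x560x3 uint8, red, green, blue), "depth" (420x560 float32, m along the optical axis (not along the pixel's ray), 0 where there is no reading), "fovy" (degrees; the focal length in pixels is half the picture's height over the tangent of half this angle, whatever the lens; pixels are square), "cx", "cy" (the principal point, pixels), "camera_from_world" (4x4, takes a point from world to camera coordinates). Camera axes: x right, y down, z forward; pixel columns grow to the right and rows downward; lengths in m; the calibration is good to about 2 mm. The wrist camera is an equidistant fisheye: a pixel r from the principal point sees the ray r / f radians off the axis. A picture is of the moment at which its call begins.
- ctrl.close_job(): hands the job in, once; it reports no verdict.
The state is a dict: "time": time; "joints": joint angles; "dq": joint speeds; "tau": joint torques, N m; "tool_pos": TCP position; "tcp_rot": TCP orientation; "force": force on the tool from outside, world axes, zero at the start; "moment": the same for the moment, N m; "grip_width": finger opening in m.
Only numpy, scipy, OpenCV 4.12 (cv2) and the standard library are available. Lean on these libraries where they do the work, as an engineer would, in place of code of your own. Each camera call takes 0.05 s, during which the arm holds its last target.

## Working session

There is one attempt and no reset: what is moved stays moved. The work goes in short steps, Python scripts to look and compute and a shell command to move; the robot and the scene stay as the last step left them, time stands still between calls to the robot, and variables do not carry over. Pictures are saved under pics/ and viewed, and the job is handed in when it is done.

```bash
ls; mkdir -p pics; cat > h.py <<'E'
import numpy as np, cv2
from station import ctrl
def grab(n):
    d=ctrl.get_image(n); np.savez('pics/'+n+'.npz',**{k:np.array(v) for k,v in d.items()}); return d
def world(d,u,v,z=None):
    """pixel -> world, by depth or on plane z (pinhole)"""
    T=np.array(d['camera_from_world']); R=T[:3,:3]; t=T[:3,3]
    f=210/np.tan(np.radians(float(d['fovy']))/2)
    r=np.array([(u-float(d['cx']))/f,(v-float(d['cy']))/f,1.])
    C=-R.T@t; w=R.T@r
    if z is None: s=float(d['depth'][int(round(v)),int(round(u))])
    else: s=(z-C[2])/w[2]
    return C+s*w
def proj(d,p):
    T=np.array(d['camera_from_world']); c=T[:3,:3]@np.array(p)+T[:3,3]
    f=210/np.tan(np.radians(float(d['fovy']))/2)
    return float(d['cx'])+f*c[0]/c[2], float(d['cy'])+f*c[1]/c[2]
E
python3 - <<'E'
from h import *
for n in ['scene','top','wrist']:
    d=grab(n); cv2.imwrite(f'pics/{n}0.png',d['image'][:,:,::-1]); print(n,d['fovy'],d['cx'],d['cy'],np.round(d['camera_from_world'],3).tolist())
print(ctrl.state())
E
```

```text
pics
scene 44.750923422763705 276.1282353373971 214.16160082203433 [[-0.822, -0.569, -0.002, 0.274], [-0.444, 0.644, -0.623, 0.444], [0.356, -0.511, -0.782, 0.679], [0.0, 0.0, 0.0, 1.0]]
top 56.48773600609236 280.9567008133063 208.28598094328314 [[-0.004, -1.0, -0.019, -0.247], [-0.998, 0.005, -0.066, 0.512], [0.066, 0.018, -0.998, 0.907], [0.0, 0.0, 0.0, 1.0]]
wrist 65.70646984690485 280.857836190406 208.6054135862491 [[0.3, -0.954, -0.002, -0.576], [-0.913, -0.287, 0.291, -0.032], [-0.278, -0.086, -0.957, 0.392], [0.0, 0.0, 0.0, 1.0]]
{'time': 0.15, 'joints': array([-1.47607464e+00,  1.58883449e-01,  1.59793069e+00, -1.01473504e-05,
        1.38619340e+00, -2.10118931e-01]), 'dq': array([-0.00073083, -0.00073548, -0.00442912,  0.00010243, -0.00136062,
       -0.00058318]), 'tau': array([-1.67170074e-04, -3.85916698e+01, -3.22434032e+01,  7.01595750e-02,
        3.50687932e-02, -8.32803403e-05]), 'tool_pos': array([ 0.17249663, -0.54796836,  0.18156299]), 'tcp_rot': array([ 0.98277226,  1.33910286, -0.9810296 ]), 'force': array([-0.46084639,  0.03934968, -0.34952683]), 'moment': array([ 0.00273698,  0.01258592, -0.02076493]), 'grip_width': 0.09185003481477222}
```

View pics/scene0.png

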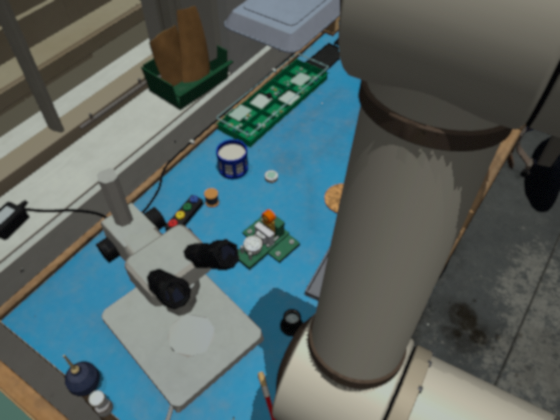

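View pics/top0.png

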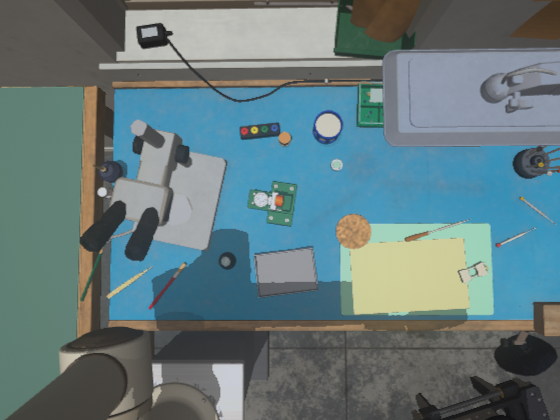

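View pics/wrist0.png

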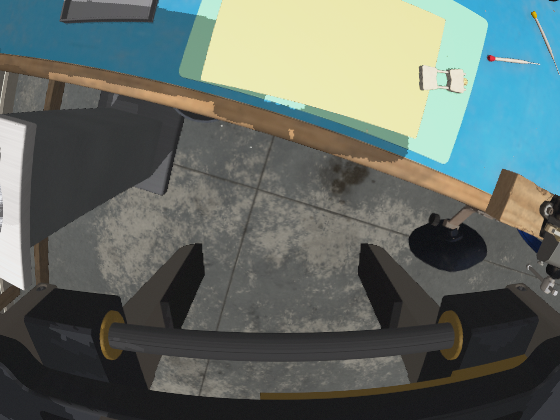

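```bash
python3 - <<'E'
from h import *
d=dict(np.load('pics/top.npz'))
c=d['image'][120:300,200:380,::-1]
c=cv2.resize(c,None,fx=4.4,fy=3.3*4.4/3.3,interpolation=cv2.INTER_CUBIC)
c=c[:600] if False else cv2.resize(d['image'][165:245,230:330,::-1],None,fx=7,fy=7,interpolation=cv2.INTER_CUBIC)
cv2.imwrite('pics/top0c.png',c)
d2=dict(np.load('pics/scene.npz'))
cv2.imwrite('pics/scene0c.png',cv2.resize(d2['image'][200:275,230:310,::-1],None,fx=8,fy=8,interpolation=cv2.INTER_CUBIC))
for n,u,v in [('loupe',227,260),('spool',285,138),('glass',337,165),('tray',287,271),('pad',353,231),('tin',262,200),('head',280,200),('lampcorner',384,145),('lamp',450,120),('scope',210,200),('mug',327,125),('vise tree',530,163),('scopehead',160,200),('mat',240,220),('greenbox',370,110),('sep',260,131)]:
    print(n,np.round(world(d,u,v),3))
E
```

```text
loupe [ 0.391 -0.124  0.022]
spool [ 0.675 -0.26   0.031]
glass [ 0.614 -0.383  0.012]
tray [ 0.364 -0.263  0.005]
pad [ 0.457 -0.419  0.007]
tin [ 0.529 -0.206  0.035]
head [ 0.525 -0.249  0.087]
lampcorner [ 0.664 -0.498  0.001]
lamp [ 0.631 -0.524  0.318]
scope [ 0.531 -0.083  0.021]
mug [ 0.701 -0.357  0.046]
vise tree [ 0.611 -0.821  0.037]
scopehead [ 0.511 -0.043  0.259]
mat [ 0.485 -0.151  0.003]
greenbox [ 0.75  -0.466 -0.001]
sep [ 0.696 -0.2    0.016]
```

View pics/top0c.png

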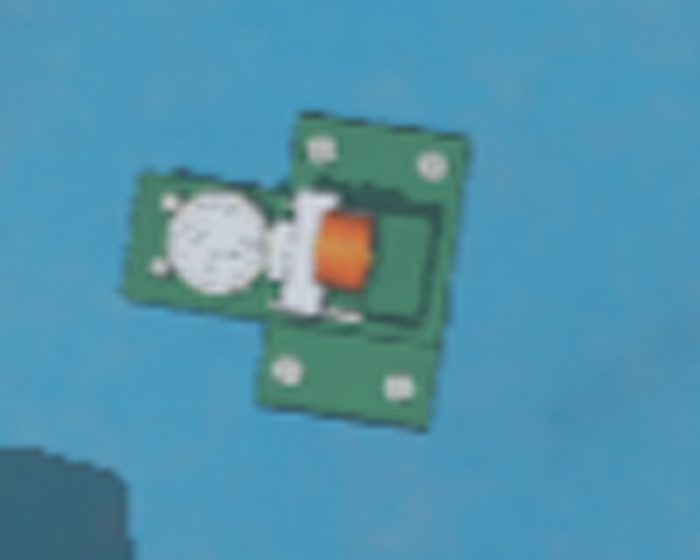

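View pics/scene0c.png

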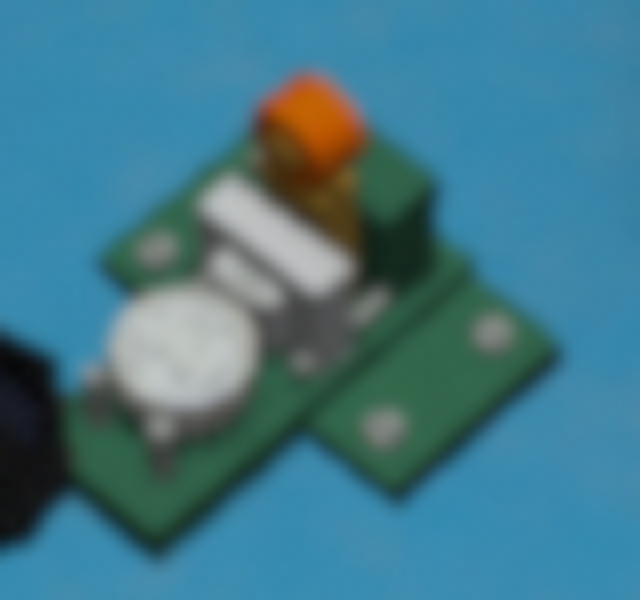

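```bash
python3 - <<'E'
from h import *
from scipy.spatial.transform import Rotation as Ro
d=dict(np.load('pics/top.npz'))
P=lambda a,b,z: world(d,230+(a+.5)/7-.5,165+(b+.5)/7-.5,z)
for n,a,b,z in [('base+y+x',143,175,.014),('base+y-x',125,295,.014),('fl1',300,115,.008),('fl2',468,135,.008),('fl3',428,430,.008),('fl4',258,403,.008),('tin',217,242,.036),('headtop',343,250,.088),('cheek1',437,208,.05),('cheek2',423,320,.05),('jawL1',300,192,.05),('jawL2',282,310,.05)]:
    print(n,np.round(P(a,b,z),4))
print(Ro.from_rotvec(ctrl.state()['tcp_rot']).as_matrix().round(3))
# tall things
v,u=np.mgrid[0:420:4,0:560:4]
T=d['camera_from_world'];f=210/np.tan(np.radians(float(d['fovy']))/2)
Z=d['depth'][v,u];X=np.stack([(u-float(d['cx']))/f*Z,(v-float(d['cy']))/f*Z,Z],-1)
W=(X-T[:3,3])@T[:3,:3]
m=(W[...,2]>.08)&(Z>0)
g={}
for p in W[m]:
    k=(round(p[0]/.05),round(p[1]/.05)); g[k]=max(g.get(k,0),p[2])
for i in range(18,2,-1):
    print('%.2f'%(i*.05),' '.join('%3d'%(g.get((i,j),0)*100) for j in range(4,-18,-1)))
E
```

```text
base+y+x [ 0.5562 -0.1763  0.014 ]
base+y-x [ 0.5155 -0.1703  0.014 ]
fl1 [ 0.5771 -0.2293  0.008 ]
fl2 [ 0.5699 -0.2865  0.008 ]
fl3 [ 0.4697 -0.2724  0.008 ]
fl4 [ 0.479  -0.2148  0.008 ]
tin [ 0.5313 -0.203   0.036 ]
headtop [ 0.524  -0.2458  0.088 ]
cheek1 [ 0.5407 -0.2754  0.05  ]
cheek2 [ 0.5044 -0.2707  0.05  ]
jawL1 [ 0.5462 -0.231   0.05  ]
jawL2 [ 0.5078 -0.225   0.05  ]
[[-0.     0.954  0.3  ]
 [ 0.001  0.3   -0.954]
 [-1.     0.    -0.001]]
0.90   0   0  25  11  11   8   8   8   8   8   8  15  17  19  24   0   0   0   0   0   0   0
0.85  32  31  31  10   9   9   8   8   8   8   8  15  13  13  26  29  29  29  31  27  20   0
0.80   0   0   0   8   8   8   0   0   0   0   0   0   0  13   0   0   0   0   0   0   0   0
0.75   0   0   0   0   0   0   0   0   0   0   0   0   0  31  31  31  31  31  31   0   0   0
0.70   0   0   0   0   0   0   0   0   0   0   0   0   0  31  32  34  40  39   0   0   0   0
0.65   0   0   0   0  32  31   0   0   0   0   0   0   0  32  32  34  39  38  31   0   9   0
0.60   0   8   0  21  32  32  20   0   0   0   0   0   0  31  31  31  31  31  31   0   9   0
0.55   0   0   0  25  26  25   0   0   0   8   0   0   0   0   0   0   0   0   0   0   0   0
0.50   0   0   0  29  28  27   0   0   0   8   0   0   0   0   0   0   0   0   0   0   0   0
0.45   0   0   0  32  32  32   0   0   0   0   0   0   0   0   0   0   0   0   0   0   0   0
0.40   0   0   0   0  31  32   0   0   0   0   0   0   0   0   0   0   0   0   0   0   0   0
0.35   0   0   0   0   0   0   0   0   0   0   0   0   0   0   0   0   0   0   0   0   0   0
0.30   0   0  33  38  56  55   0   0   0   0   0   0   0   0   0   0   0   0   0   0   0   0
0.25   0   0  34  40  51  54   0   0   0   0   0   0   0   0   0   0  34  34   0   0   0   0
0.20   0   0   0   0  35  41   0   0   0   0   0   0   0  32  34  39  34  34   0   0   0   0
0.15   0   0   0   0   0  31   0   0   0   0   0   0   0  30  26   0   0   0   0   0   0   0
```

```bash
python3 -m pendant '[[[0.035,0.030,0],-2.6,0],[[0.035,0.030,0],-2.6,0],[[0.035,0.030,0],-2.6,0],[[0.035,0.030,0],-2.6,0],[[0.035,0.030,0],-2.6,0],[[0.035,0.030,0],-2.6,0],[[0.035,0.030,0],-2.6,0],[[0.035,0.030,0],-2.6,0],[[0.035,0.030,0],-2.6,0],[[0.02,0.02,0],-2.6,0],[[0,0,0],0,0]]' 4
python3 - <<'E'
from h import *
from scipy.spatial.transform import Rotation as Ro
s=ctrl.state();print(s['time'],s['joints'].round(3),s['tool_pos'].round(4),s['force'].round(2))
print(Ro.from_rotvec(s['tcp_rot']).as_matrix().round(3))
d=grab('wrist'); cv2.imwrite('pics/wrist1.png',d['image'][:,:,::-1])
d=grab('top'); cv2.imwrite('pics/top1.png',d['image'][:,:,::-1])
E
```

```text
time: 1.52
tool_pos: [0.5147, -0.2456, 0.1778]
tcp_rot: [1.334, 1.132, -1.329]
force: [-0.1, -1.3, -0.5]
grip_width: 0.092
1.525 [-0.659  0.153  1.612  0.004  1.381  1.077] [ 0.5147 -0.2456  0.1778] [-0.07 -1.29 -0.45]
[[-0.001  0.986 -0.165]
 [ 0.006 -0.165 -0.986]
 [-1.    -0.002 -0.006]]
```

View pics/wrist1.png

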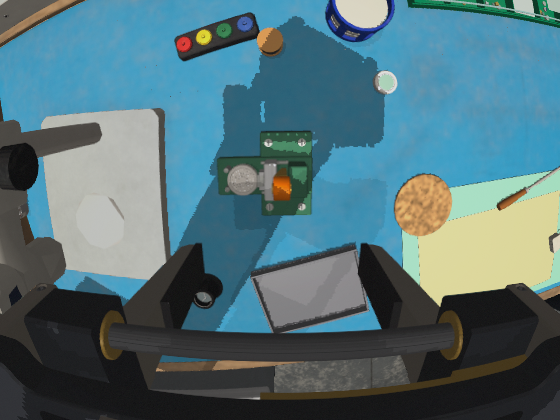

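```bash
cat >> h.py <<'E'
def fproj(d,P):
    T=np.array(d['camera_from_world']); c=np.atleast_2d(P)@T[:3,:3].T+T[:3,3]
    f=210/np.tan(np.radians(float(d['fovy']))/2)
    th=np.arctan2(np.hypot(c[:,0],c[:,1]),c[:,2]); ph=np.arctan2(c[:,1],c[:,0])
    return np.stack([float(d['cx'])+f*th*np.cos(ph),float(d['cy'])+f*th*np.sin(ph)],-1)
def fworld(d,u,v,z):
    T=np.array(d['camera_from_world']); R=T[:3,:3]; C=-R.T@T[:3,3]
    f=210/np.tan(np.radians(float(d['fovy']))/2)
    x=(u-float(d['cx']))/f; y=(v-float(d['cy']))/f; th=np.hypot(x,y)
    w=R.T@np.array([np.sin(th)*x/th,np.sin(th)*y/th,np.cos(th)])
    return C+(z-C[2])/w[2]*w
def load(n): return dict(np.load('pics/'+n+'.npz'))
def crop(im,name,u0,v0,u1,v1,k): cv2.imwrite('pics/'+name,cv2.resize(im[v0:v1,u0:u1,::-1],None,fx=k,fy=k,interpolation=cv2.INTER_CUBIC))
E
python3 - <<'E'
from h import *
d=load('wrist')
crop(d['image'],'wrist1c.png',210,125,320,220,7)
o=np.array([.529,-.2195]);a=np.radians(-8.4);X=np.array([np.cos(a),np.sin(a)]);Y=np.array([-np.sin(a),np.cos(a)])
def M(x,y,z): return np.r_[o+x*X+y*Y,z]
for n,p in dict(bpx=M(.022,.048,.014),bpm=M(-.022,.048,.014),f2=M(.05,-.062,.008),f3=M(-.05,-.062,.008),head=M(0,-.0265,.088),tin=M(0,.0167,.036)).items(): 
    uv=fproj(d,p)[0]; print(n,uv.round(1),((uv-[210,125]+.5)*7).round(0))
print(fproj(d,ctrl.state()['tool_pos']))
E
```

```text
bpx [213.8 159.3] [ 30. 244.]
bpm [216.3 196.2] [ 48. 502.]
f2 [309.5 132. ] [700.  52.]
f3 [309.4 215.7] [700. 638.]
head [278.2 192.2] [481. 474.]
tin [239.1 181.3] [207. 397.]
[[281.52036972 241.29820143]]
```

View pics/wrist1c.png

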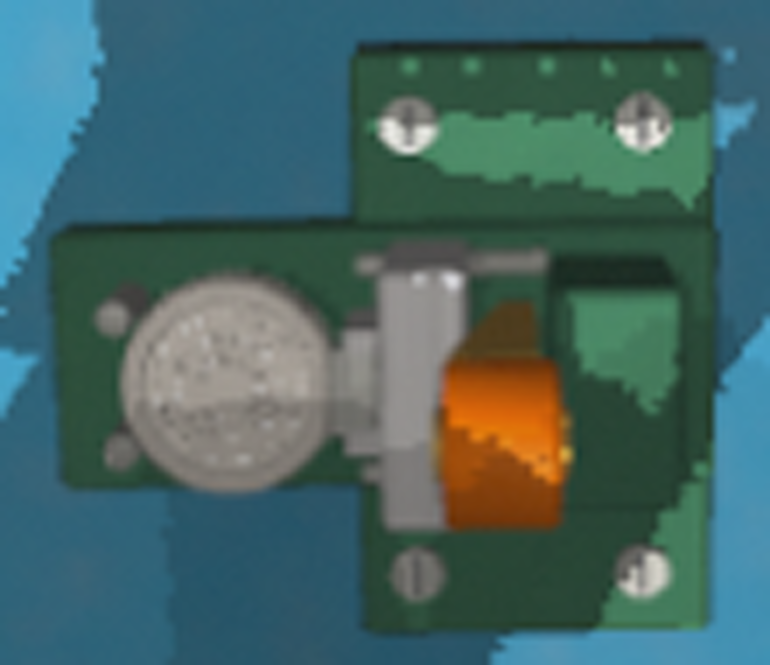

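```bash
python3 - <<'E'
from h import *
from scipy.optimize import least_squares
d=load('wrist')
P=lambda a,b,z: fworld(d,210+(a+.5)/7-.5,125+(b+.5)/7-.5,z)
obs=[((58,240),(.022,.048,.014)),((70,485),(-.022,.048,.014)),((708,48),(.05,-.062,.008)),((708,628),(-.05,-.062,.008))]
W=[(P(*p,m[2]),m) for p,m in obs]
def M(q,m): c,s=np.cos(q[2]),np.sin(q[2]); return np.array([q[0]+c*m[0]-s*m[1],q[1]+s*m[0]+c*m[1]])
r=least_squares(lambda q: np.concatenate([w[:2]-M(q,m) for w,m in W]),[.529,-.22,-.14])
print(r.x.round(4),np.degrees(r.x[2]),(r.fun*1000).round(1))
print('head model',M(r.x,(0,-.0265)))
print('tin',P(228,382,.036), 'in clamp', [ (np.array([[np.cos(r.x[2]),np.sin(r.x[2])],[-np.sin(r.x[2]),np.cos(r.x[2])]])@(P(228,382,.036)[:2]-r.x[:2])).round(4)])
print('head meas: y-edges',P(443,420,.076),P(562,430,.076))
# barrel silhouette: sample circle pts
for hx in np.arange(.518,.532,.002):
    c=np.array([hx,-.245,.076]);t=np.linspace(0,2*np.pi,90)
    uv=fproj(d,c+.012*np.stack([np.cos(t),0*t,np.sin(t)],-1)); b=(uv[:,1]-125+.5)*7
    print(hx,b.min().round(0),b.max().round(0))
E
```

```text
[ 0.5299 -0.2226 -0.1494] -8.560347964343647 [-1.5 -1.6  1.1 -1.4 -0.4  1.8  0.7  1.2]
head model [ 0.5260032  -0.24884972]
tin [ 0.53318214 -0.20674824  0.036     ] in clamp [array([0.0008, 0.0162])]
head meas: y-edges [ 0.53043034 -0.24125435  0.076     ] [ 0.52637805 -0.25706041  0.076     ]
0.518 417.0 589.0
0.52 403.0 575.0
0.522 389.0 561.0
0.524 375.0 547.0
0.526 361.0 534.0
0.528 347.0 520.0
0.53 332.0 506.0
0.532 318.0 492.0
```

```bash
python3 -m pendant '[[[0.004,-0.001,-0.02],0.4,0],[[0.004,-0.001,-0.025],0.4,0],[[0.003,-0.0005,-0.025],0.2,0],[[0,0,-0.005],0,0],[[0,0,0],0,0]]'
python3 - <<'E'
from h import *
from scipy.spatial.transform import Rotation as Ro
s=ctrl.state();print(s['time'],s['tool_pos'].round(4),s['force'].round(2))
R=Ro.from_rotvec(s['tcp_rot']).as_matrix();print(R.round(3), np.degrees(np.arctan2(R[1,2],R[0,2])))
d=grab('wrist'); cv2.imwrite('pics/wrist2.png',d['image'][:,:,::-1])
print(fproj(d,s['tool_pos']),fproj(d,s['tool_pos']+[0,0,.019]))
crop(d['image'],'wrist2c.png',190,140,370,270,4)
E
```

```text
time: 2.25
tool_pos: [0.5206, -0.2533, 0.0964]
tcp_rot: [1.325, 1.141, -1.324]
force: [-0.2, 0.1, 0.2]
grip_width: 0.0917
2.25 [ 0.5206 -0.2533  0.0964] [-0.19  0.11  0.2 ]
[[-0.005  0.988 -0.154]
 [ 0.007 -0.154 -0.988]
 [-1.    -0.006 -0.006]] -98.87880859850596
[[278.85515795 240.05070324]] [[278.51108223 251.97729154]]
```

View pics/wrist2c.png

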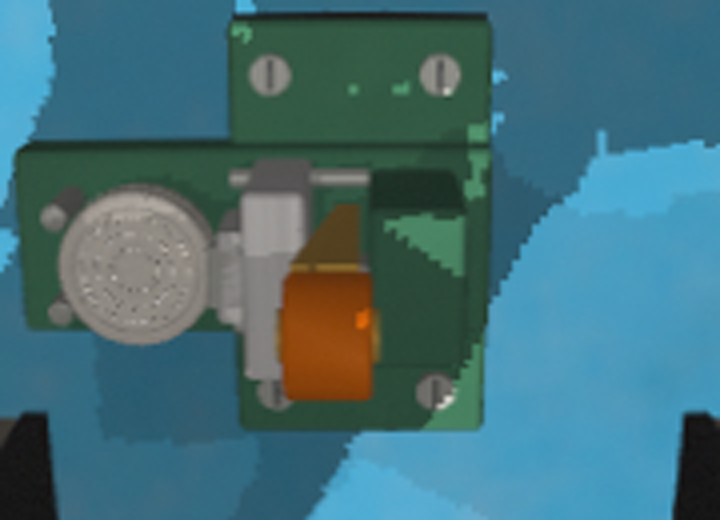

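```bash
python3 - <<'E'
from h import *
from scipy.optimize import least_squares
d=load('wrist'); s=ctrl.state()
k=4;P=lambda a,b,z: fworld(d,190+(a+.5)/k-.5,140+(b+.5)/k-.5,z)
obs=[((20,145),(.022,.048,.014)),((28,328),(-.022,.048,.014)),((489,17),(.05,-.062,.008)),((482,429),(-.05,-.062,.008))]
W=[(P(*p,m[2]),m) for p,m in obs]
def M(q,m): c,s=np.cos(q[2]),np.sin(q[2]); return np.array([q[0]+c*m[0]-s*m[1],q[1]+s*m[0]+c*m[1]])
r=least_squares(lambda q: np.concatenate([w[:2]-M(q,m) for w,m in W]),[.529,-.22,-.14])
print(r.x.round(4),np.degrees(r.x[2]),(r.fun*1000).round(1))
print('head model',M(r.x,(0,-.0265)))
print('tin',P(135,264,.036))
print('head y-edges',P(283,335,.076),P(372,335,.076),P(277,335,.076),P(380,335,.076))
for hx in np.arange(.522,.532,.001):
    c=np.array([hx,-.248,.076]);t=np.linspace(0,2*np.pi,90)
    uv=fproj(d,c+.012*np.stack([np.cos(t),0*t,np.sin(t)],-1)); b=(uv[:,1]-140+.5)*k
    print(hx,b.min().round(0),b.max().round(0))
print(s['tool_pos'])
E
```

```text
[ 0.5308 -0.2228 -0.1552] -8.893085306535705 [-0.2 -2.  -0.1 -0.7 -0.   1.8  0.3  0.9]
head model [ 0.52673881 -0.24897207]
tin [ 0.53380116 -0.20690365  0.036     ]
head y-edges [ 0.52715525 -0.24048312  0.076     ] [ 0.52470753 -0.25643901  0.076     ] [ 0.52731959 -0.23940345  0.076     ] [ 0.52448614 -0.25787069  0.076     ]
0.522 291.0 421.0
0.523 286.0 416.0
0.524 280.0 411.0
0.525 275.0 406.0
0.526 270.0 401.0
0.527 265.0 396.0
0.528 260.0 391.0
0.529 254.0 386.0
0.53 249.0 381.0
0.531 244.0 376.0
0.532 238.0 371.0
[ 0.52069716 -0.25328164  0.09663922]
```

```bash
python3 -m pendant '[[[0.0043,0.0062,-0.01],0.3,0],[[0,0,-0.012],0,0],[[0,0,-0.01],0,0],[[0,0,0],0,0]]'
python3 - <<'E'
from h import *
s=ctrl.state();print(s['time'],s['tool_pos'].round(4),s['force'].round(2))
d=grab('wrist');
print(fproj(d,s['tool_pos']),fproj(d,s['tool_pos']+[0,0,.019]))
crop(d['image'],'wrist3c.png',190,140,370,270,4)
E
```

```text
time: 2.8
tool_pos: [0.5261, -0.2472, 0.064]
tcp_rot: [1.32, 1.141, -1.318]
force: [-0.0, -0.2, 0.3]
grip_width: 0.0916
2.8 [ 0.5261 -0.2472  0.064 ] [-0.02 -0.19  0.33]
[[278.87526416 240.0073221 ]] [[278.57930277 251.8575804 ]]
```

View pics/wrist3c.png

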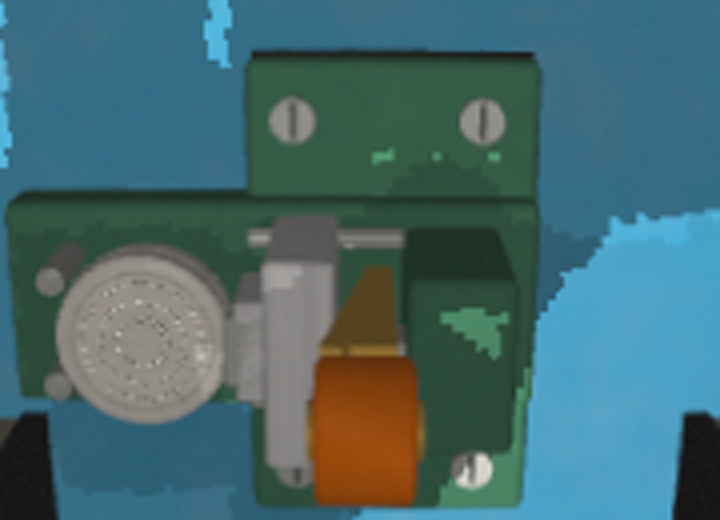

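```bash
python3 - <<'E'
from h import *
d=load('wrist');k=4
for hx in np.arange(.522,.532,.001):
    c=np.array([hx,-.248,.076]);t=np.linspace(0,2*np.pi,90)
    uv=fproj(d,c+.012*np.stack([np.cos(t),0*t,np.sin(t)],-1)); b=(uv[:,1]-140+.5)*k
    print(hx.round(3),b.min().round(0),b.max().round(0))
E
```

```text
0.522 379.0 527.0
0.523 374.0 522.0
0.524 368.0 517.0
0.525 362.0 511.0
0.526 356.0 506.0
0.527 350.0 500.0
0.528 344.0 494.0
0.529 339.0 489.0
0.53 333.0 483.0
0.531 327.0 478.0
0.532 321.0 472.0
```

```bash
python3 -m pendant '[[[0,0,-0.006],0,0],[[0,0,0],0,0.5],[[0,0,0],0,0.7],[[0,0,0],0,0.7],[[0,0,0],0,0.75]]' 4
python3 -m pendant '[[[0,0,0],0,1],[[0,0,0],0,1],[[0,0,0],0,1],[[0,0,0],0,1]]' 4
python3 - <<'E'
from h import *
d=grab('wrist');cv2.imwrite('pics/wrist4.png',d['image'][:,:,::-1])
d=grab('top');crop(d['image'],'top4c.png',230,165,330,245,7)
E
```

```text
time: 3.48
tool_pos: [0.5272, -0.2482, 0.0594]
tcp_rot: [1.32, 1.137, -1.317]
force: [-0.8, 0.4, 0.5]
grip_width: 0.0543
time: 3.98
tool_pos: [0.5273, -0.2482, 0.0596]
tcp_rot: [1.32, 1.137, -1.317]
force: [-0.5, -0.1, -0.4]
grip_width: 0.0138
```

View pics/wrist4.png

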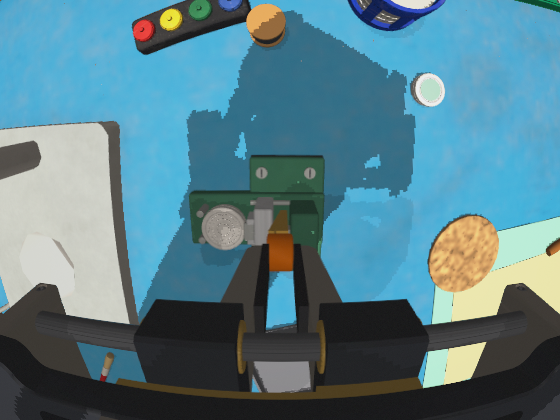

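```bash
python3 -m pendant '[[[0,0,0],0,1],[[0,0,0],0,1]]' 4
python3 - <<'E'
from h import *
d=grab('wrist');crop(d['image'],'wrist5c.png',220,190,340,290,6)
d=grab('scene');crop(d['image'],'scene5c.png',220,190,320,280,7)
E
```

```text
time: 4.32
tool_pos: [0.5273, -0.2483, 0.0595]
tcp_rot: [1.32, 1.137, -1.317]
force: [0.6, 0.3, 0.3]
grip_width: 0.0004
```

View pics/wrist5c.png

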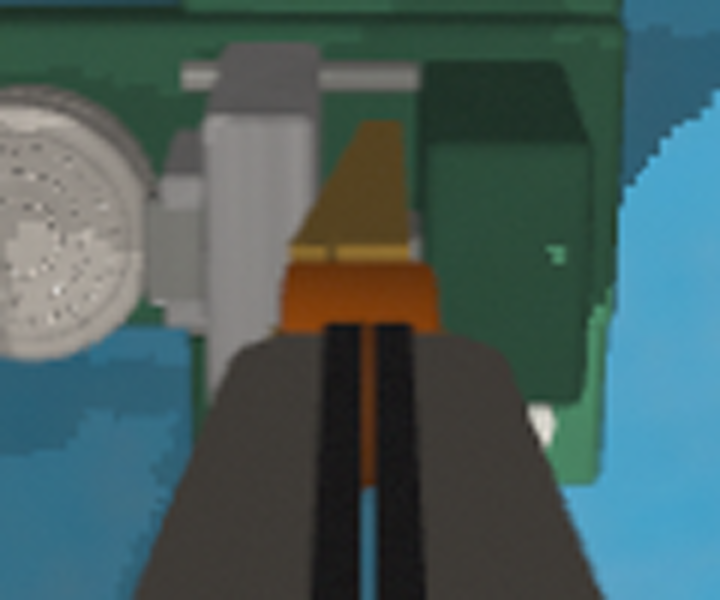

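View pics/scene5c.png

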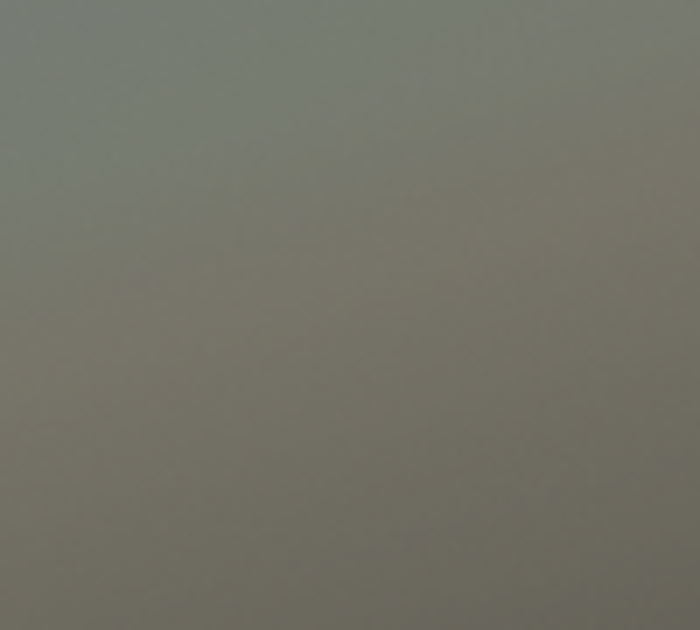

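```bash
python3 - <<'E'
from h import *
d=load('wrist');T=d['camera_from_world'];C=-T[:3,:3].T@T[:3,3];print('C',C,'fwd',T[2,:3],'tcp',ctrl.state()['tool_pos'])
s=ctrl.state()['tool_pos']
for dx in (-.01,0,.01):
  print(dx,fproj(d,[s+[dx,0,0],s+[dx,0,.02],s+[dx,0,.05]]).round(1).tolist())
dep=d['depth']; 
for v in range(190,300,6): print(v,[float(round(dep[v,u],4)) for u in (265,276,281,287,297)])
E
```

```text
C [ 0.60951704 -0.26242268  0.26120209] fwd [-0.28786631  0.04548433 -0.95658986] tcp [ 0.52726751 -0.24825336  0.05955365]
-0.01 [[281.1, 253.4], [281.1, 266.8], [281.0, 291.8]]
0 [[278.9, 240.0], [278.6, 252.5], [278.1, 276.0]]
0.01 [[276.6, 226.2], [276.1, 237.5], [275.2, 259.3]]
190 [0.2615000009536743, 0.26260000467300415, 0.26109999418258667, 0.2606000006198883, 0.260699987411499]
196 [0.25619998574256897, 0.25459998846054077, 0.25619998574256897, 0.25609999895095825, 0.25600001215934753]
202 [0.23919999599456787, 0.24740000069141388, 0.24729999899864197, 0.24770000576972961, 0.250900000333786]
208 [0.22450000047683716, 0.2578999996185303, 0.2587999999523163, 0.258899986743927, 0.2345999926328659]
214 [0.2231999933719635, 0.26159998774528503, 0.24369999766349792, 0.2599000036716461, 0.22450000047683716]
220 [0.2240999937057495, 0.2304999977350235, 0.2313999980688095, 0.2628999948501587, 0.22439999878406525]
226 [0.226500004529953, 0.21870000660419464, 0.21819999814033508, 0.21850000321865082, 0.2240999937057495]
232 [0.2273000031709671, 0.21279999613761902, 0.21160000562667847,
[... 502 characters left out ...]
88, 0.16140000522136688, 0.16279999911785126, 0.16249999403953552]
268 [0.15549999475479126, 0.15539999306201935, 0.1589999943971634, 0.0, 0.15520000457763672]
274 [0.14800000190734863, 0.148499995470047, 0.15950000286102295, 0.14900000393390656, 0.148499995470047]
280 [0.14229999482631683, 0.14390000700950623, 0.15870000422000885, 0.14309999346733093, 0.1421000063419342]
286 [0.13699999451637268, 0.13840000331401825, 0.15919999778270721, 0.1371999979019165, 0.1362999975681305]
292 [0.13210000097751617, 0.13339999318122864, 0.15870000422000885, 0.133200004696846, 0.13279999792575836]
298 [0.12800000607967377, 0.12950000166893005, 0.15940000116825104, 0.12890000641345978, 0.12780000269412994]
```

View pics/top4c.png

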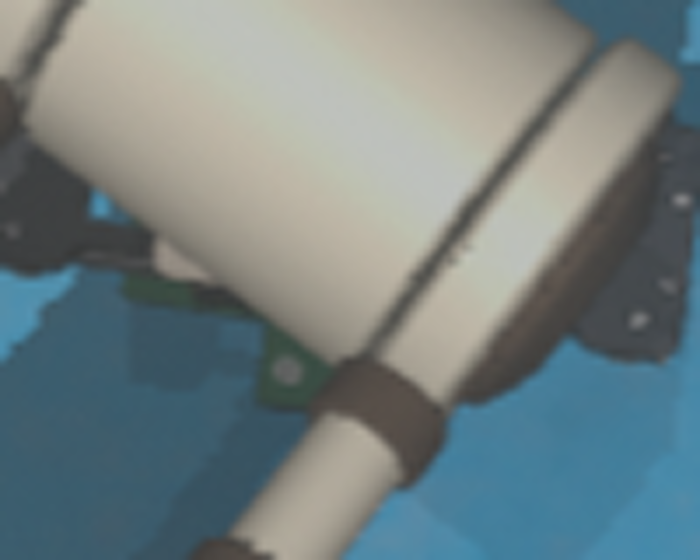

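```bash
cat >> h.py <<'E'
def fw_depth(d,u,v):
    T=np.array(d['camera_from_world']); R=T[:3,:3]; C=-R.T@T[:3,3]
    f=210/np.tan(np.radians(float(d['fovy']))/2)
    x=(u-float(d['cx']))/f; y=(v-float(d['cy']))/f; th=np.hypot(x,y)
    w=np.array([np.sin(th)*x/th,np.sin(th)*y/th,np.cos(th)]); w/=w[2]
    return C+R.T@w*float(d['depth'][v,u])
E
python3 - <<'E'
from h import *
d=load('wrist')
for u,v in [(281,226),(281,230),(281,233),(281,236),(281,240),(281,242),(281,246),(281,250),(281,256),(281,262),(275,246),(275,260),(288,246),(288,260),(281,266),(281,275),(281,295),(265,226),(310,226),(232,226),(300,200)]:
    print(u,v,d['image'][v,u],fw_depth(d,u,v).round(4))
E
```

```text
281 226 [85 66 33] [ 0.5356 -0.2509  0.0558]
281 230 [98 75 36] [ 0.5353 -0.2509  0.0625]
281 233 [114  77  31] [ 0.5358 -0.251   0.0694]
281 236 [106  52  12] [ 0.5372 -0.2512  0.078 ]
281 240 [124  60  13] [ 0.5356 -0.251   0.0805]
281 242 [130  63  14] [ 0.5353 -0.2509  0.0828]
281 246 [81 44 20] [ 0.5374 -0.2513  0.0937]
281 250 [86 48 20] [ 0.5381 -0.2514  0.1007]
281 256 [90 51 22] [ 0.5374 -0.2513  0.1068]
281 262 [88 49 23] [ 0.5378 -0.2514  0.1146]
275 246 [22 22 23] [ 0.5383 -0.248   0.0946]
275 260 [25 22 23] [ 0.538  -0.2483  0.1119]
288 246 [38 36 36] [ 0.537  -0.2552  0.0942]
288 260 [25 23 26] [ 0.5376 -0.2549  0.113 ]
281 266 [85 47 20] [ 0.5371 -0.2513  0.1178]
281 275 [ 55 102 122] [ 0.5325 -0.2506  0.1185]
281 295 [ 52 102 122] [ 0.5217 -0.249   0.1199]
265 226 [134 131 131] [ 0.5345 -0.2395  0.0481]
310 226 [45 76 59] [ 0.5303 -0.2705  0.0493]
232 226 [150 144 137] [ 0.5334 -0.2136  0.035 ]
300 200 [35 55 43] [ 0.5399 -0.2667  0.014 ]
```

```bash
python3 - <<'E'
from h import *
print([a for a in dir(ctrl) if not a.startswith('_')],ctrl.grip_point_offset)
d=load('wrist')
for u in (262,268,276,287,294,300):
    print(u,[(v,fw_depth(d,u,v)[[0,2]].round(4).tolist()) for v in range(240,256,2)])
d=np.load('pics/top.npz'); 
print(proj(d,[.1725,-.548,.1816]))
E
```

```text
['Unreachable', 'close_job', 'get_image', 'grip_point_offset', 'state'] 0.0187
262 [(240, [0.5251, 0.05]), (242, [0.5228, 0.048]), (244, [0.5214, 0.0482]), (246, [0.5201, 0.0489]), (248, [0.5384, 0.0952]), (250, [0.5388, 0.0989]), (252, [0.5386, 0.1011]), (254, [0.5387, 0.1039])]
268 [(240, [0.5373, 0.0818]), (242, [0.5363, 0.0825]), (244, [0.5356, 0.0839]), (246, [0.5375, 0.0913]), (248, [0.5382, 0.0959]), (250, [0.5381, 0.0983]), (252, [0.5381, 0.101]), (254, [0.5378, 0.103])]
276 [(240, [0.5362, 0.0807]), (242, [0.5356, 0.0824]), (244, [0.538, 0.0911]), (246, [0.5378, 0.0937]), (248, [0.5381, 0.0971]), (250, [0.6095, 0.2612]), (252, [0.5379, 0.1019]), (254, [0.5381, 0.1049])]
287 [(240, [0.5353, 0.0809]), (242, [0.5347, 0.0825]), (244, [0.5374, 0.0919]), (246, [0.5371, 0.094]), (248, [0.5376, 0.0979]), (250, [0.537, 0.0994]), (252, [0.5371, 0.102]), (254, [0.5372, 0.1048])]
294 [(240, [0.5212, 0.0486]), (242, [0.5201, 0.0495]), (244, [0.5188, 0.05]), (246, [0.5354, 0.0916]), (248, [0.5358, 0.0952]), (250, [0.5361, 0.0985]), (252, [0.5358, 0.1005]), (254, [0.5362, 0.104])]
300 [(240, [0.5211, 0.0499]), (242, [0.519, 0.0484]), (244, [0.5177, 0.049]), (246, [0.5161, 0.0489]), (248, [0.5355, 0.0956]), (250, [0.5356, 0.0985]), (252, [0.5352, 0.1004]), (254, [0.5358, 0.1041])]
(np.float64(440.3959168041974), np.float64(383.31417112532347))
```

```bash
python3 -m pendant '[[[0,0,0.004],0,0],[[0,0,0],0,0],[[0,0,0],0,0],[[0,0,0],0,0],[[0,0,-0.006],0,0],[[0,0,-0.01],0,0],[[0,0,0],0,0]]' 4
python3 - <<'E'
from h import *
s=ctrl.state();print(s['time'],s['tool_pos'].round(4),s['force'].round(2))
d=grab('wrist');cv2.imwrite('pics/wrist6.png',d['image'][:,:,::-1])
for u in (205,215,345,355):
    print(u,[(v,fw_depth(d,u,v).round(4).tolist()) for v in range(238,262,3)])
E
```

```text
time: 5.3
tool_pos: [0.5269, -0.248, 0.0463]
tcp_rot: [1.32, 1.138, -1.317]
force: [0.5, 0.5, -0.5]
grip_width: 0.0686
5.3 [ 0.5269 -0.248   0.0463] [ 0.54  0.49 -0.54]
205 [(238, [0.5309, -0.1944, 0.034]), (241, [0.5288, -0.194, 0.0345]), (244, [0.527, -0.1939, 0.0357]), (247, [0.5434, -0.2086, 0.0826]), (250, [0.5431, -0.2094, 0.0865]), (253, [0.543, -0.2102, 0.0904]), (256, [0.5425, -0.2108, 0.0935]), (259, [0.5433, -0.2123, 0.0991])]
215 [(238, [0.53, -0.2018, 0.0341]), (241, [0.5282, -0.2017, 0.0355]), (244, [0.543, -0.2137, 0.0791]), (247, [0.5427, -0.2144, 0.0829]), (250, [0.543, -0.2155, 0.088]), (253, [0.5431, -0.2164, 0.0924]), (256, [0.5425, -0.2168, 0.0951]), (259, [0.5423, -0.2174, 0.0983])]
345 [(238, [0.5013, -0.2993, 0.0]), (241, [0.4983, -0.2992, -0.0007]), (244, [0.5324, -0.2871, 0.0799]), (247, [0.5325, -0.2863, 0.0841]), (250, [0.5327, -0.2856, 0.0882]), (253, [0.5328, -0.2849, 0.0921]), (256, [0.5315, -0.2846, 0.0931]), (259, [0.5303, -0.2843, 0.0943])]
355 [(238, [0.4991, -0.3082, -0.0019]), (241, [0.4972, -0.3077, -0.0001]), (244, [0.4941, -0.3076, -0.0008]), (247, [0.5306, -0.2924, 0.0819]), (250, [0.5306, -0.2916, 0.0859]), (253, [0.5315, -0.2905, 0.0914]), (256, [0.5316, -0.2897, 0.0951]), (259, [0.5311, -0.2891, 0.0976])]
```

View pics/wrist6.png

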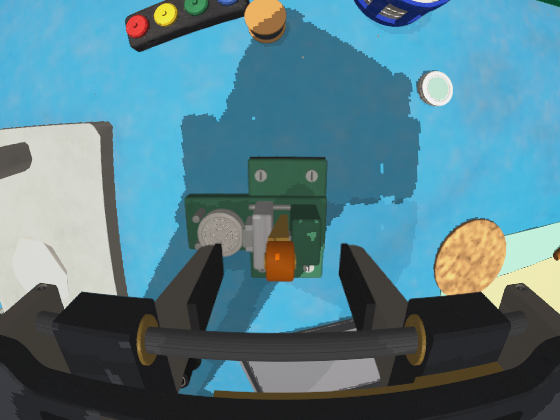

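```bash
python3 -m pendant '[[[0,0,-0.008],0,0],[[0,0,-0.006],0,0],[[0,0,-0.004],0,0],[[0,0,0],0,0]]' 4
python3 - <<'E'
from h import *
s=ctrl.state();print(s['time'],s['tool_pos'].round(4),s['force'].round(2))
d=grab('wrist');crop(d['image'],'wrist7c.png',190,170,370,300,4)
for u in (198,206,212,350,356):
    print(u,[(v,fw_depth(d,u,v).round(4).tolist()) for v in range(241,256,3)])
E
```

```text
time: 5.85
tool_pos: [0.5273, -0.2483, 0.0275]
tcp_rot: [1.32, 1.137, -1.317]
force: [-0.0, -0.7, -0.3]
grip_width: 0.092
5.85 [ 0.5273 -0.2483  0.0275] [-0.04 -0.65 -0.26]
198 [(241, [0.5374, -0.196, 0.0359]), (244, [0.5451, -0.2043, 0.0613]), (247, [0.5445, -0.2049, 0.0645]), (250, [0.5441, -0.2057, 0.068]), (253, [0.5422, -0.2052, 0.0677])]
206 [(241, [0.5362, -0.201, 0.0345]), (244, [0.5341, -0.2005, 0.0346]), (247, [0.5324, -0.2004, 0.0356]), (250, [0.5303, -0.1999, 0.0358]), (253, [0.5284, -0.1996, 0.0364])]
212 [(241, [0.5363, -0.2056, 0.0362]), (244, [0.5336, -0.2046, 0.0347]), (247, [0.5318, -0.2044, 0.0355]), (250, [0.5295, -0.2037, 0.035]), (253, [0.5276, -0.2034, 0.0356])]
350 [(241, [0.5062, -0.3007, -0.0011]), (244, [0.5041, -0.3004, -0.0002]), (247, [0.5014, -0.3003, -0.0006]), (250, [0.4981, -0.3004, -0.002]), (253, [0.496, -0.3, -0.0009])]
356 [(241, [0.5053, -0.3056, -0.0014]), (244, [0.5024, -0.3056, -0.0022]), (247, [0.5, -0.3053, -0.0018]), (250, [0.4983, -0.3048, 0.0002]), (253, [0.4954, -0.3048, -0.0005])]
```

View pics/wrist7c.png

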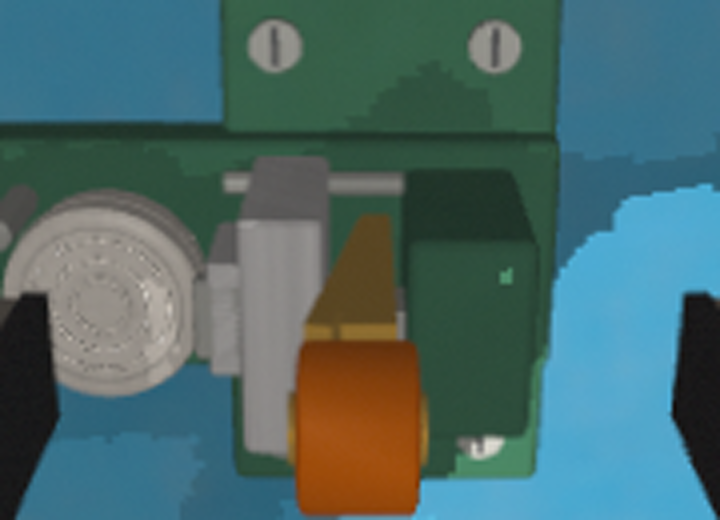

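```bash
python3 -m pendant '[[[-0.002,0.001,-0.002],0,0.3],[[0,0,0],0,0.6],[[0,0,0],0,0.75],[[0,0,0],0,0.75],[[0,0,0],0,0.75],[[0,0,0],0,0.75],[[0,0,0],0,1],[[0,0,0],0,1]]' 4
python3 -m pendant '[[[0,0,0],0,1],[[0,0,0],0,1]]' 4
python3 - <<'E'
from h import *
s=ctrl.state();print(s['time'],s['tool_pos'].round(4),s['force'].round(2),s['moment'].round(3))
d=grab('wrist');crop(d['image'],'wrist8c.png',190,170,370,300,4)
E
```

```text
time: 6.9
tool_pos: [0.5259, -0.2473, 0.0265]
tcp_rot: [1.321, 1.135, -1.316]
force: [0.4, 2.1, 0.5]
grip_width: 0.0163
time: 7.15
tool_pos: [0.5259, -0.2471, 0.0264]
tcp_rot: [1.321, 1.136, -1.316]
force: [0.4, 0.8, 0.0]
grip_width: 0.0159
7.15 [ 0.5259 -0.2471  0.0264] [0.37 0.78 0.  ] [0.154 0.042 0.01 ]
```

View pics/wrist8c.png

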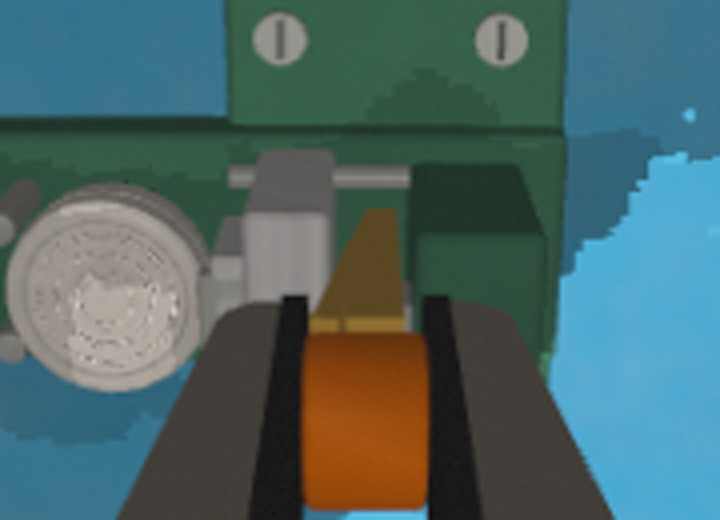

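```bash
python3 -m pendant '[[[0.002,-0.0003,0],0,1],[[0.002,-0.0003,0],0,1]]' 4
python3 -m pendant '[[[0.002,-0.0003,0],0,1],[[0.002,-0.0003,-0.0005],0,1]]' 4
```

```text
time: 7.45
tool_pos: [0.5287, -0.2473, 0.0261]
tcp_rot: [1.32, 1.139, -1.318]
force: [-2.5, 0.3, 1.8]
grip_width: 0.0158
time: 7.7
tool_pos: [0.5324, -0.2479, 0.0254]
tcp_rot: [1.32, 1.14, -1.319]
force: [-2.2, 1.0, 1.4]
grip_width: 0.0158
```

```bash
python3 -m pendant '[[[0.0035,-0.0005,-0.0003],0,1]]' 4
python3 -m pendant '[[[-0.0045,0.0007,0.001],0,1],[[-0.0045,0.0007,0.0007],0,1]]' 4
python3 -m pendant '[[[-0.0045,0.0007,0.0002],0,1],[[-0.0045,0.0007,-0.0003],0,1]]' 4
python3 -m pendant '[[[-0.0015,0.0002,0],0,1]]' 4
```

```text
time: 7.82
tool_pos: [0.5358, -0.2484, 0.0249]
tcp_rot: [1.32, 1.14, -1.319]
force: [-2.9, 0.0, 0.4]
grip_width: 0.0159
time: 8.07
tool_pos: [0.5291, -0.2474, 0.0269]
tcp_rot: [1.321, 1.135, -1.315]
force: [3.5, 0.1, -1.8]
grip_width: 0.0159
time: 8.32
tool_pos: [0.5209, -0.2462, 0.0276]
tcp_rot: [1.323, 1.132, -1.313]
force: [2.5, 0.1, -1.3]
grip_width: 0.0161
time: 8.45
tool_pos: [0.5192, -0.2459, 0.0276]
tcp_rot: [1.323, 1.132, -1.313]
force: [2.7, 0.4, -2.1]
grip_width: 0.0159
```

```bash
python3 -m pendant '[[[-0.0025,0.0004,0],0,1],[[0.005,-0.0008,0.0012],0,1],[[0.005,-0.0008,0.0008],0,1],[[0.005,-0.0008,0.0002],0,1],[[0.005,-0.0008,-0.0002],0,1]]' 4
python3 - <<'E'
from h import *
s=ctrl.state();print(s['time'],s['tool_pos'].round(4),s['force'].round(2),s['moment'].round(3))
d=grab('wrist');crop(d['image'],'wrist9c.png',190,170,370,300,4)
E
```

```text
time: 9.07
tool_pos: [0.5334, -0.248, 0.0282]
tcp_rot: [1.32, 1.141, -1.319]
force: [-2.4, 0.4, -0.1]
grip_width: 0.0158
9.075 [ 0.5334 -0.248   0.0282] [-2.44  0.35 -0.08] [0.132 0.516 0.007]
```

View pics/wrist9c.png

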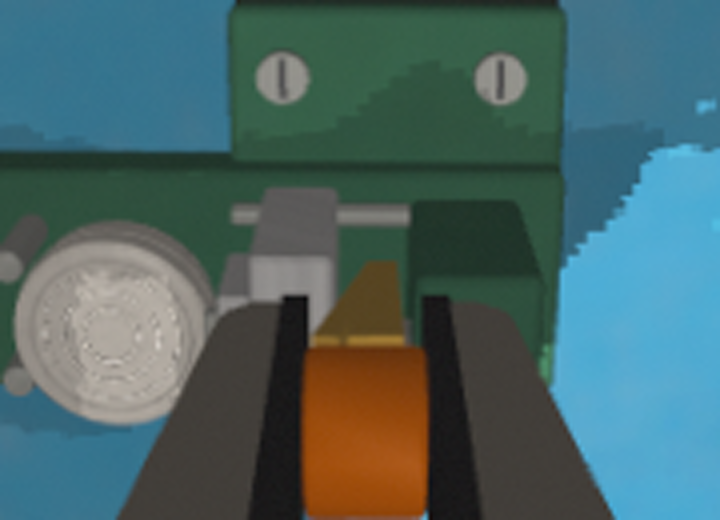

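```bash
python3 -m pendant '[[[0.002,-0.0003,0],0,1],[[-0.005,0.0008,0.001],0,1],[[-0.005,0.0008,0.001],0,1],[[-0.005,0.0008,0.0004],0,1],[[-0.005,0.0008,0],0,1]]' 5
python3 -m pendant '[[[-0.002,0.0003,0],0,1],[[0.005,-0.0008,0.001],0,1],[[0.005,-0.0008,0.001],0,1],[[0.005,-0.0008,0.0004],0,1],[[0.005,-0.0008,0],0,1]]' 5
python3 - <<'E'
from h import *
s=ctrl.state();print(s['time'],s['tool_pos'].round(4),s['force'].round(2),s['moment'].round(3))
d=grab('wrist');crop(d['image'],'wrist10c.png',190,170,370,300,4)
for v in range(252,300,4): print(v,fw_depth(d,281,v).round(4))
E
```

```text
time: 9.75
tool_pos: [0.5185, -0.2459, 0.0315]
tcp_rot: [1.322, 1.132, -1.314]
force: [3.4, -0.3, -3.0]
grip_width: 0.0158
time: 10.38
tool_pos: [0.5333, -0.248, 0.0329]
tcp_rot: [1.32, 1.141, -1.319]
force: [-3.3, 0.1, -0.3]
grip_width: 0.0161
10.375 [ 0.5333 -0.248   0.0329] [-3.26  0.13 -0.29] [ 0.091  0.606 -0.035]
252 [ 0.5398 -0.2505  0.0668]
256 [ 0.5429 -0.251   0.0785]
260 [ 0.5427 -0.251   0.083 ]
264 [ 0.542  -0.2509  0.0862]
268 [ 0.5405 -0.2507  0.0877]
272 [ 0.5388 -0.2504  0.0888]
276 [ 0.5371 -0.2502  0.0898]
280 [ 0.535  -0.2499  0.0902]
284 [ 0.5325 -0.2495  0.09  ]
288 [ 0.5305 -0.2492  0.0906]
292 [ 0.5276 -0.2487  0.0898]
296 [ 0.523  -0.248   0.0865]
```

View pics/wrist10c.png

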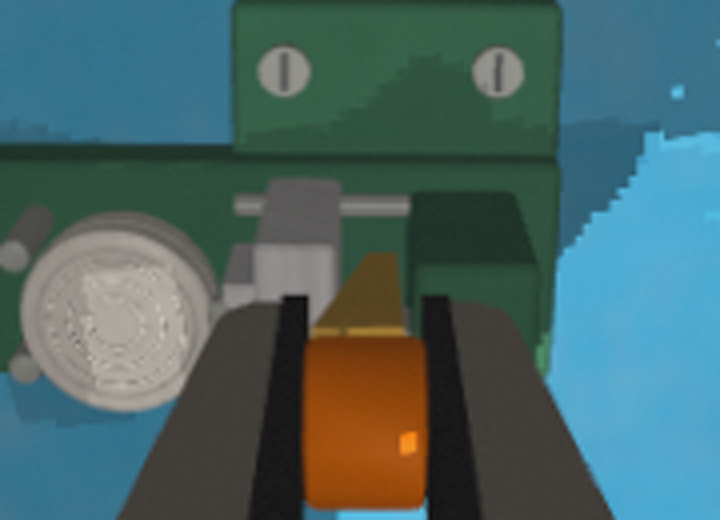

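```bash
python3 -m pendant '[[[0.003,-0.0005,0],0,1],[[-0.0055,0.0008,0.001],0,1],[[-0.006,0.0009,0.001],0,1],[[-0.006,0.0009,0],0,1],[[-0.0055,0.0008,-0.0008],0,1]]' 6
python3 -m pendant '[[[-0.003,0.0005,-0.0003],0,1],[[0.0055,-0.0008,0.001],0,1],[[0.006,-0.0009,0.001],0,1],[[0.006,-0.0009,0],0,1],[[0.0055,-0.0008,-0.0008],0,1]]' 6
python3 - <<'E'
from h import *
s=ctrl.state();print(s['time'],s['tool_pos'].round(4),s['force'].round(2),s['moment'].round(3))
d=grab('wrist');crop(d['image'],'wrist11c.png',190,170,370,300,4)
for v in range(252,300,4): print(v,fw_depth(d,281,v).round(4))
E
```

```text
time: 11.05
tool_pos: [0.5171, -0.2457, 0.0357]
tcp_rot: [1.323, 1.132, -1.313]
force: [3.4, 1.1, -1.5]
grip_width: 0.0161
time: 11.68
tool_pos: [0.5344, -0.2482, 0.0361]
tcp_rot: [1.321, 1.138, -1.318]
force: [-2.0, 0.4, 1.3]
grip_width: 0.0156
11.675 [ 0.5344 -0.2482  0.0361] [-1.99  0.38  1.3 ] [0.224 0.567 0.022]
252 [ 0.5401 -0.2506  0.0683]
256 [ 0.544  -0.2512  0.0819]
260 [ 0.5436 -0.2512  0.0859]
264 [ 0.542  -0.2509  0.0874]
268 [ 0.5409 -0.2508  0.0897]
272 [ 0.5387 -0.2504  0.0899]
276 [ 0.5373 -0.2502  0.0915]
280 [ 0.5357 -0.25    0.0928]
284 [ 0.5336 -0.2497  0.0933]
288 [ 0.5302 -0.2491  0.0916]
292 [ 0.5275 -0.2487  0.0911]
296 [ 0.5237 -0.2482  0.089 ]
```

View pics/wrist11c.png

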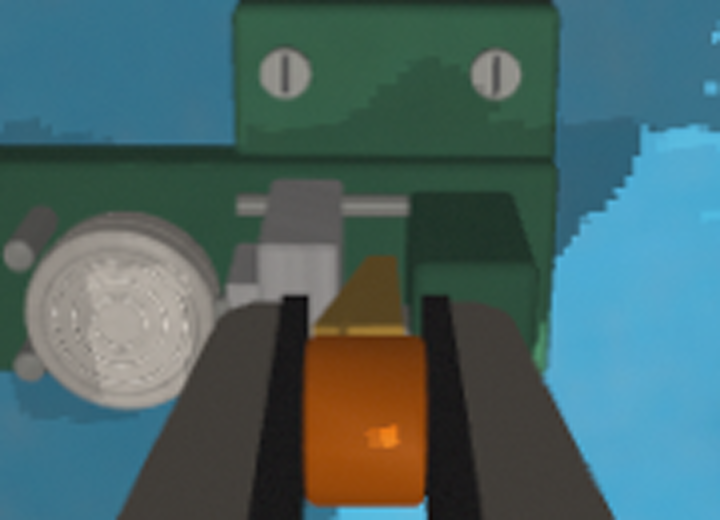

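```bash
python3 -m pendant '[[[0.003,-0.0005,-0.0003],0,1],[[-0.0055,0.0008,0.0005],0,1],[[-0.006,0.0009,0.0006],0,1],[[-0.006,0.0009,-0.0002],0,1],[[-0.006,0.0009,-0.0012],0,1]]' 6
python3 -m pendant '[[[-0.003,0.0005,-0.0003],0,1],[[0.006,-0.0009,0.001],0,1],[[0.006,-0.0009,0.001],0,1],[[0.006,-0.0009,0],0,1],[[0.006,-0.0009,-0.0008],0,1]]' 6
python3 -m pendant '[[[0.003,-0.0005,-0.0003],0,1],[[-0.006,0.0009,0.0005],0,1],[[-0.006,0.0009,0.0006],0,1],[[-0.006,0.0009,-0.0002],0,1],[[-0.006,0.0009,-0.0012],0,1]]' 6
python3 -m pendant '[[[-0.003,0.0005,-0.0003],0,1],[[0.006,-0.0009,0.001],0,1],[[0.006,-0.0009,0.001],0,1],[[0.006,-0.0009,0],0,1],[[0.006,-0.0009,-0.0008],0,1]]' 6
python3 - <<'E'
from h import *
s=ctrl.state();print(s['time'],s['tool_pos'].round(4),s['force'].round(2),s['moment'].round(3))
d=grab('wrist');crop(d['image'],'wrist12c.png',190,170,370,300,4)
for v in range(252,300,4): print(v,fw_depth(d,281,v).round(4))
E
```

```text
time: 12.35
tool_pos: [0.5177, -0.2458, 0.037]
tcp_rot: [1.324, 1.129, -1.311]
force: [2.7, 1.9, 1.9]
grip_width: 0.0156
time: 12.98
tool_pos: [0.5355, -0.2484, 0.0365]
tcp_rot: [1.321, 1.137, -1.317]
force: [-2.7, -0.1, 0.7]
grip_width: 0.016
time: 13.6
tool_pos: [0.5178, -0.2458, 0.0373]
tcp_rot: [1.324, 1.129, -1.311]
force: [2.7, 0.9, 0.4]
grip_width: 0.0158
time: 14.22
tool_pos: [0.5357, -0.2484, 0.0368]
tcp_rot: [1.321, 1.137, -1.317]
force: [-2.7, 1.2, 1.0]
grip_width: 0.0157
14.225 [ 0.5357 -0.2484  0.0368] [-2.69  1.16  1.03] [ 0.199  0.495 -0.071]
252 [ 0.5406 -0.2506  0.0674]
256 [ 0.5444 -0.2513  0.0811]
260 [ 0.5439 -0.2512  0.0848]
264 [ 0.5429 -0.251   0.0876]
268 [ 0.5423 -0.2509  0.0908]
272 [ 0.5407 -0.2507  0.0922]
276 [ 0.5391 -0.2505  0.0935]
280 [ 0.5369 -0.2502  0.0938]
284 [ 0.5349 -0.2499  0.0943]
288 [ 0.5332 -0.2496  0.0953]
292 [ 0.5301 -0.2491  0.0943]
296 [ 0.5267 -0.2486  0.0926]
```

View pics/wrist12c.png

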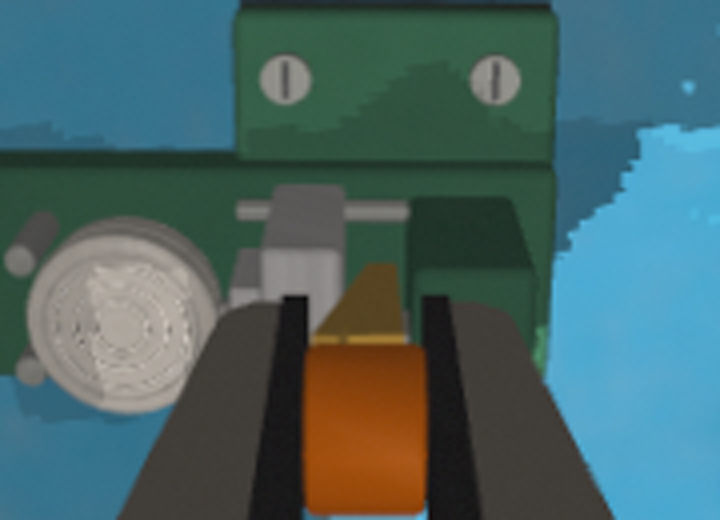

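```bash
python3 -m pendant '[[[0.003,-0.0005,0],0,1],[[-0.006,0.0009,0.0008],0,1],[[-0.006,0.0009,0.001],0,1],[[-0.0065,0.0009,0.0001],0,1],[[-0.006,0.0009,-0.001],0,1]]' 6
python3 -m pendant '[[[-0.003,0.0005,0],0,1],[[0.006,-0.0009,0.0013],0,1],[[0.006,-0.0009,0.0013],0,1],[[0.0065,-0.0009,0.0002],0,1],[[0.006,-0.0009,-0.0006],0,1]]' 6
python3 -m pendant '[[[0.003,-0.0005,0],0,1],[[-0.006,0.0009,0.0008],0,1],[[-0.006,0.0009,0.001],0,1],[[-0.0065,0.0009,0.0001],0,1],[[-0.006,0.0009,-0.001],0,1]]' 6
python3 -m pendant '[[[-0.003,0.0005,0],0,1],[[0.006,-0.0009,0.0013],0,1],[[0.006,-0.0009,0.0013],0,1],[[0.0065,-0.0009,0.0002],0,1],[[0.006,-0.0009,-0.0006],0,1]]' 6
python3 - <<'E'
from h import *
s=ctrl.state();print(s['time'],s['tool_pos'].round(4),s['force'].round(2),s['moment'].round(3))
d=grab('wrist');crop(d['image'],'wrist13c.png',190,170,370,300,4)
for v in range(252,300,4): print(v,fw_depth(d,281,v).round(4))
E
```

```text
time: 14.9
tool_pos: [0.517, -0.2457, 0.0385]
tcp_rot: [1.324, 1.129, -1.311]
force: [2.9, 1.5, -0.9]
grip_width: 0.0158
time: 15.52
tool_pos: [0.5356, -0.2484, 0.0394]
tcp_rot: [1.321, 1.137, -1.317]
force: [-2.7, 0.5, 0.1]
grip_width: 0.0158
time: 16.15
tool_pos: [0.5167, -0.2456, 0.0415]
tcp_rot: [1.324, 1.13, -1.312]
force: [1.8, 1.3, -1.0]
grip_width: 0.016
time: 16.77
tool_pos: [0.5358, -0.2484, 0.0427]
tcp_rot: [1.321, 1.136, -1.317]
force: [-1.9, 0.4, 0.3]
grip_width: 0.0159
16.775 [ 0.5358 -0.2484  0.0427] [-1.92  0.39  0.3 ] [ 0.113  0.519 -0.038]
252 [ 0.5404 -0.2506  0.0728]
256 [ 0.5442 -0.2512  0.0863]
260 [ 0.5434 -0.2511  0.0897]
264 [ 0.5425 -0.251   0.0926]
268 [ 0.5418 -0.2509  0.0957]
272 [ 0.5397 -0.2505  0.096 ]
276 [ 0.5376 -0.2502  0.0965]
280 [ 0.5366 -0.2501  0.0989]
284 [ 0.5338 -0.2497  0.0982]
288 [ 0.5317 -0.2493  0.0987]
292 [ 0.5284 -0.2488  0.0972]
296 [ 0.5245 -0.2482  0.0949]
```

View pics/wrist13c.png

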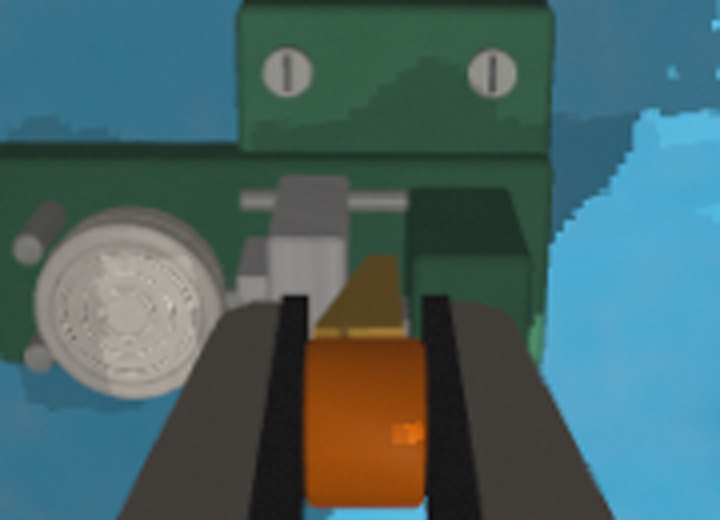

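```bash
python3 -m pendant '[[[0.0035,-0.0005,0],0,1],[[-0.007,0.001,0.0008],0,1],[[-0.007,0.0011,0.001],0,1],[[-0.0075,0.0011,0],0,1],[[-0.007,0.0011,-0.0012],0,1]]' 6
python3 -m pendant '[[[-0.0035,0.0005,0],0,1],[[0.007,-0.001,0.0013],0,1],[[0.007,-0.0011,0.0012],0,1],[[0.0075,-0.0011,0],0,1],[[0.007,-0.0011,-0.0008],0,1]]' 6
python3 -m pendant '[[[0.0035,-0.0005,0],0,1],[[-0.007,0.001,0.0008],0,1],[[-0.007,0.0011,0.001],0,1],[[-0.0075,0.0011,0],0,1],[[-0.007,0.0011,-0.0012],0,1]]' 6
python3 -m pendant '[[[-0.0035,0.0005,0],0,1],[[0.007,-0.001,0.0013],0,1],[[0.007,-0.0011,0.0012],0,1],[[0.0075,-0.0011,0],0,1],[[0.007,-0.0011,-0.0008],0,1]]' 6
python3 - <<'E'
from h import *
s=ctrl.state();print(s['time'],s['tool_pos'].round(4),s['force'].round(2),s['moment'].round(3))
d=grab('wrist');crop(d['image'],'wrist14c.png',190,170,370,300,4)
for v in range(252,300,4): print(v,fw_depth(d,281,v).round(4))
E
```

```text
time: 17.45
tool_pos: [0.5133, -0.2451, 0.0444]
tcp_rot: [1.324, 1.129, -1.312]
force: [3.1, 0.0, -1.3]
grip_width: 0.0162
time: 18.08
tool_pos: [0.5366, -0.2485, 0.0455]
tcp_rot: [1.322, 1.135, -1.316]
force: [-2.2, 0.4, -1.5]
grip_width: 0.016
time: 18.7
tool_pos: [0.5135, -0.2451, 0.0469]
tcp_rot: [1.324, 1.129, -1.311]
force: [3.1, 0.9, 0.3]
grip_width: 0.0158
time: 19.32
tool_pos: [0.5367, -0.2485, 0.0479]
tcp_rot: [1.322, 1.134, -1.316]
force: [-2.4, 0.3, -1.2]
grip_width: 0.0158
19.325 [ 0.5367 -0.2485  0.0479] [-2.42  0.34 -1.17] [ 0.089  0.405 -0.093]
252 [ 0.5413 -0.2507  0.078 ]
256 [ 0.5449 -0.2513  0.0912]
260 [ 0.5447 -0.2513  0.0958]
264 [ 0.5431 -0.251   0.0972]
268 [ 0.5419 -0.2508  0.0995]
272 [ 0.5404 -0.2506  0.1011]
276 [ 0.5383 -0.2503  0.1014]
280 [ 0.5367 -0.2501  0.1028]
284 [ 0.5342 -0.2497  0.1026]
288 [ 0.5318 -0.2493  0.1027]
292 [ 0.5283 -0.2488  0.1009]
296 [ 4.633e-01 -2.388e-01  4.000e-04]
```

View pics/wrist14c.png

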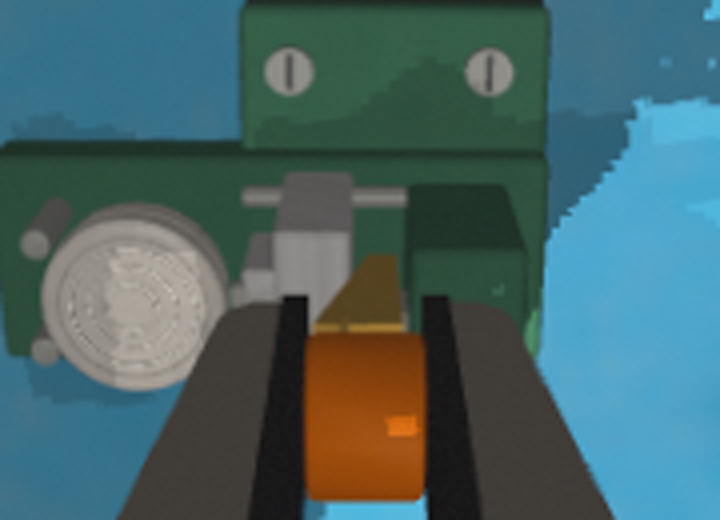

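```bash
python3 -m pendant '[[[0.0035,-0.0005,0],0,1],[[-0.007,0.001,0.0008],0,1],[[-0.007,0.0011,0.001],0,1],[[-0.007,0.0011,0],0,1],[[-0.007,0.0011,-0.0012],0,1]]' 6
python3 -m pendant '[[[-0.0035,0.0005,0],0,1],[[0.007,-0.001,0.0013],0,1],[[0.007,-0.0011,0.0012],0,1],[[0.0075,-0.0011,0],0,1],[[0.007,-0.0011,-0.0008],0,1]]' 6
python3 -m pendant '[[[0.0035,-0.0005,0],0,1],[[-0.007,0.001,0.0008],0,1],[[-0.007,0.0011,0.001],0,1],[[-0.007,0.0011,0],0,1],[[-0.007,0.0011,-0.0012],0,1]]' 6
python3 -m pendant '[[[-0.0035,0.0005,0],0,1],[[0.007,-0.001,0.0013],0,1],[[0.007,-0.0011,0.0012],0,1],[[0.0075,-0.0011,0],0,1],[[0.007,-0.0011,-0.0008],0,1]]' 6
python3 -m pendant '[[[0.0035,-0.0005,0],0,1],[[-0.007,0.001,0.0008],0,1],[[-0.007,0.0011,0.001],0,1],[[-0.007,0.0011,0],0,1],[[-0.007,0.0011,-0.0012],0,1]]' 6
python3 -m pendant '[[[-0.0035,0.0005,0],0,1],[[0.007,-0.001,0.0013],0,1],[[0.007,-0.0011,0.0012],0,1],[[0.0035,-0.0005,0.0008],0,1]]' 6
python3 - <<'E'
from h import *
s=ctrl.state();print(s['time'],s['tool_pos'].round(4),s['force'].round(2),s['moment'].round(3))
d=grab('wrist');crop(d['image'],'wrist15c.png',190,170,370,300,4)
for v in range(252,300,4): print(v,fw_depth(d,281,v).round(4))
E
```

```text
time: 20.0
tool_pos: [0.5143, -0.2452, 0.0493]
tcp_rot: [1.324, 1.128, -1.311]
force: [2.4, 0.7, -0.5]
grip_width: 0.0158
time: 20.62
tool_pos: [0.5377, -0.2487, 0.0502]
tcp_rot: [1.322, 1.133, -1.315]
force: [-1.0, -0.0, -1.0]
grip_width: 0.016
time: 21.25
tool_pos: [0.5149, -0.2453, 0.0516]
tcp_rot: [1.324, 1.127, -1.311]
force: [2.7, -0.0, 0.8]
grip_width: 0.0162
time: 21.88
tool_pos: [0.5383, -0.2487, 0.0525]
tcp_rot: [1.322, 1.133, -1.315]
force: [-2.3, -0.6, 0.3]
grip_width: 0.016
time: 22.5
tool_pos: [0.5154, -0.2453, 0.054]
tcp_rot: [1.324, 1.127, -1.311]
force: [2.1, -0.2, -0.4]
grip_width: 0.0159
time: 23.0
tool_pos: [0.5271, -0.2469, 0.0561]
tcp_rot: [1.322, 1.132, -1.315]
force: [-2.1, -0.9, -2.9]
grip_width: 0.0161
23.0 [ 0.5271 -0.2469  0.0561] [-2.09 -0.9  -2.93] [-0.159  0.373 -0.012]
252 [ 0.5365 -0.2498  0.0973]
256 [ 0.5357 -0.2497  0.1007]
260 [ 0.5344 -0.2495  0.1028]
264 [ 0.5328 -0.2493  0.1043]
268 [ 0.531  -0.249   0.1054]
272 [ 0.5295 -0.2488  0.1071]
276 [ 0.5274 -0.2485  0.1076]
280 [ 0.5252 -0.2481  0.1078]
284 [ 0.5228 -0.2478  0.1079]
288 [ 0.5193 -0.2472  0.1062]
292 [ 4.527e-01 -2.370e-01 -1.000e-04]
296 [ 0.4473 -0.2362 -0.0017]
```

View pics/wrist15c.png

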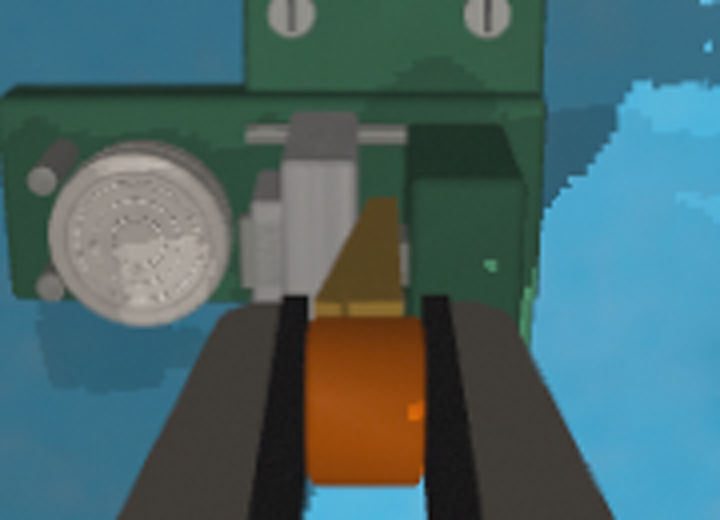

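```bash
python3 -m pendant '[[[0,0,0],0,1],[[0,0,0.001],0,1],[[0,0,0.0015],0,1]]' 9
python3 -m pendant '[[[0,0,0.0015],0,1],[[0,0,0.0015],0,1],[[0,0,0.0015],0,1]]' 9
```

```text
time: 23.42
tool_pos: [0.5268, -0.2467, 0.0568]
tcp_rot: [1.322, 1.134, -1.316]
force: [1.4, -1.9, -9.5]
grip_width: 0.0157
time: 23.8
tool_pos: [0.5269, -0.2467, 0.0615]
tcp_rot: [1.322, 1.133, -1.316]
force: [0.3, 0.2, -0.8]
grip_width: 0.016
```

```bash
python3 -m pendant '[[[0,0,0.003],0,1],[[0,0,0.004],0,1],[[0,0,0.004],0,1]]' 9
python3 - <<'E'
from h import *
s=ctrl.state();print(s['time'],s['tool_pos'].round(4),s['force'].round(2),s['moment'].round(3))
d=grab('wrist');crop(d['image'],'wrist16c.png',190,150,370,280,4)
for v in range(252,300,6): print(v,fw_depth(d,281,v).round(4))
E
```

```text
time: 24.18
tool_pos: [0.5286, -0.2469, 0.0759]
tcp_rot: [1.324, 1.13, -1.313]
force: [0.1, 0.5, -0.7]
grip_width: 0.0159
24.175 [ 0.5286 -0.2469  0.0759] [ 0.11  0.45 -0.65] [0.018 0.066 0.002]
252 [ 0.5381 -0.2498  0.1173]
258 [ 0.537  -0.2497  0.1226]
264 [ 0.5344 -0.2493  0.1244]
270 [ 0.5317 -0.2489  0.126 ]
276 [ 0.5289 -0.2484  0.1275]
282 [ 0.5248 -0.2478  0.1265]
288 [ 0.5206 -0.2472  0.1257]
294 [ 4.402e-01 -2.349e-01 -4.000e-04]
```

View pics/wrist16c.png

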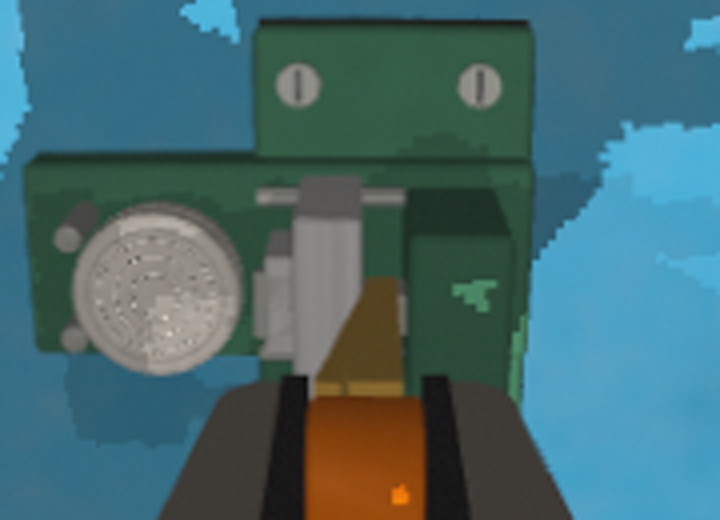

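```bash
python3 -m pendant '[[[0,0,0.012],0,1],[[0,0,0.02],0,1],[[0,0,0.02],0,1]]' 12
python3 - <<'E'
from h import *
import os
# original top image png
im=cv2.imread('pics/top0.png')
cv2.imwrite('pics/top0tray.png',cv2.resize(im[195:305,240:390],None,fx=5,fy=5,interpolation=cv2.INTER_CUBIC))
E
```

```text
time: 24.6
tool_pos: [0.5281, -0.2464, 0.1301]
tcp_rot: [1.324, 1.132, -1.313]
force: [-0.9, -0.3, 0.1]
grip_width: 0.0158
```

View pics/top0tray.png

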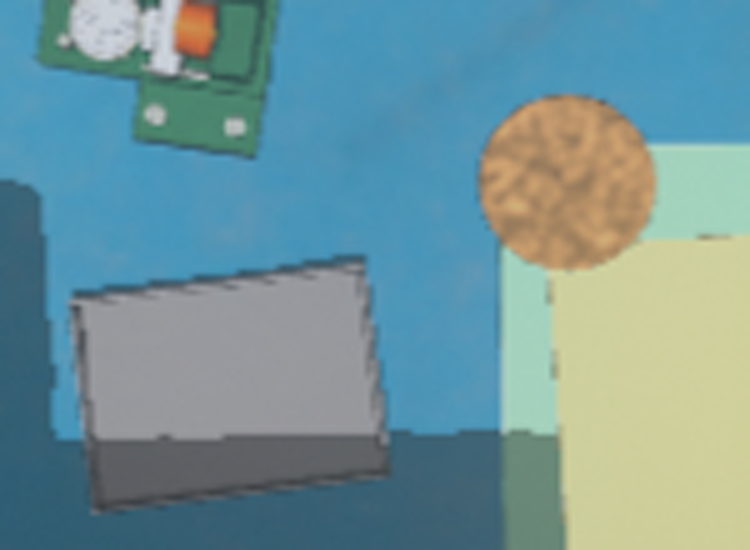

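```bash
python3 - <<'E'
from h import *
d=load('top')
P=lambda a,b,z: world(d,240+(a+.5)/5-.5,195+(b+.5)/5-.5,z)
c=[P(*p,.016) for p in [(72,296),(365,258),(388,474),(96,512)]]
print(np.round(c,4), np.mean(c,0)); e=c[0]-c[1];print(np.degrees(np.arctan2(e[1],e[0])),np.linalg.norm(e))
print('pad',P(568,182,.005))
s=ctrl.state();print(s['joints'].round(3),s['tool_pos'])
E
```

```text
[[ 0.4049 -0.1861  0.016 ]
 [ 0.4221 -0.3231  0.016 ]
 [ 0.3224 -0.3329  0.016 ]
 [ 0.3051 -0.1973  0.016 ]] [ 0.36362061 -0.25984793  0.016     ]
97.1701139194364 0.13812949421835136
pad [ 0.45725675 -0.42003161  0.005     ]
[-0.647  0.218  1.635  0.005  1.285  1.073] [ 0.52814782 -0.24638666  0.13010263]
```

```bash
python3 -m pendant '[[[-0.015,0.002,0],10,1],[[-0.018,0.002,0],10,1],[[-0.018,0.002,0],10,1],[[-0.018,0.002,0],10,1],[[-0.018,0.002,0],10,1],[[-0.018,0.002,0],10,1],[[-0.018,0.002,0],10,1],[[-0.018,0.002,0],10,1],[[-0.018,0.002,0],10,1],[[-0.01,0.001,0],10,1],[[0,0,0],0,1]]' 12
python3 - <<'E'
from h import *
from scipy.spatial.transform import Rotation as Ro
s=ctrl.state();print(s['time'],s['joints'].round(3),s['tool_pos'].round(4),s['force'].round(2))
R=Ro.from_rotvec(s['tcp_rot']).as_matrix();print(R.round(3), np.degrees(np.arctan2(R[1,2],R[0,2])))
d=grab('wrist');cv2.imwrite('pics/wrist17.png',d['image'][:,:,::-1])
E
```

```text
time: 25.98
tool_pos: [0.3582, -0.2297, 0.1426]
tcp_rot: [-0.056, 1.56, 0.07]
force: [1.6, 0.1, -0.6]
grip_width: 0.016
25.975 [-0.867 -0.216  2.044  0.014  1.315 -0.951] [ 0.3582 -0.2297  0.1426] [ 1.57  0.07 -0.57]
[[ 0.009 -0.081  0.997]
 [ 0.009  0.997  0.081]
 [-1.     0.008  0.01 ]] 4.626932889234651
```

View pics/wrist17.png

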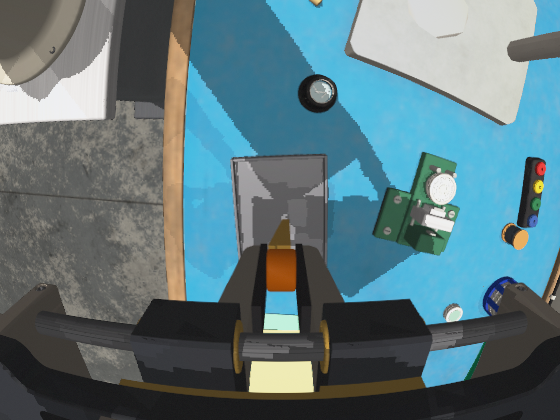

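```bash
python3 -m pendant '[[[0.002,0,-0.02],0,1],[[0.002,0,-0.03],0,1],[[0,0,-0.03],0,1],[[0,0,-0.018],0,1],[[0,0,-0.004],0,1],[[0,0,0],0,1]]' 12
python3 - <<'E'
from h import *
s=ctrl.state();print(s['time'],s['tool_pos'].round(4),s['force'].round(2))
d=grab('wrist');crop(d['image'],'wrist18c.png',170,110,390,300,3)
for v in range(236,300,6): print(v,fw_depth(d,281,v).round(4))
E
```

```text
time: 26.78
tool_pos: [0.3667, -0.2317, 0.0413]
tcp_rot: [-0.047, 1.555, 0.053]
force: [0.3, -0.1, -0.3]
grip_width: 0.016
26.775 [ 0.3667 -0.2317  0.0413] [ 0.28 -0.09 -0.32]
236 [ 0.3667 -0.2256  0.0552]
242 [ 0.3666 -0.2257  0.0646]
248 [ 0.3667 -0.2276  0.0692]
254 [ 0.3663 -0.225   0.0833]
260 [ 0.3663 -0.2267  0.0872]
266 [ 0.3664 -0.2288  0.0901]
272 [ 0.3666 -0.2315  0.0918]
278 [ 0.3668 -0.2348  0.0923]
284 [ 0.3671 -0.2389  0.0917]
290 [ 0.3675 -0.2446  0.0884]
296 [ 0.3724 -0.3016  0.0035]
```

View pics/wrist18c.png

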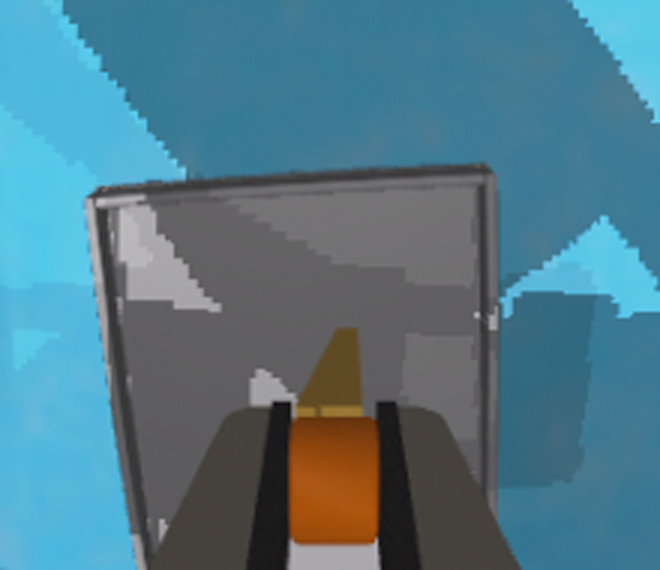

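```bash
python3 -m pendant '[[[0,0,-0.01],0,1],[[-0.002,0,-0.005],0,1],[[0,0,0],0,1]]' 5
python3 -m pendant '[[[0,-0.008,-0.002],0,1],[[0,-0.008,-0.002],0,1]]' 5
python3 -m pendant '[[[0,-0.009,-0.003],0,1],[[0,-0.009,-0.005],0,1]]' 5
python3 - <<'E'
from h import *
s=ctrl.state();print(s['time'],s['tool_pos'].round(4),s['force'].round(2))
d=grab('wrist');crop(d['image'],'wrist19c.png',170,110,390,300,3)
for v in range(218,300,6): print(v,fw_depth(d,281,v).round(4))
E
```

```text
time: 27.2
tool_pos: [0.3657, -0.2329, 0.027]
tcp_rot: [-0.049, 1.553, 0.05]
force: [-0.9, -1.0, -1.0]
grip_width: 0.016
time: 27.45
tool_pos: [0.366, -0.2499, 0.0232]
tcp_rot: [-0.05, 1.552, 0.05]
force: [0.8, 0.3, -0.8]
grip_width: 0.0162
time: 27.7
tool_pos: [0.3669, -0.2708, 0.0162]
tcp_rot: [-0.051, 1.55, 0.048]
force: [-0.7, 1.7, 8.2]
grip_width: 0.0158
27.7 [ 0.3669 -0.2708  0.0162] [-0.73  1.69  8.24]
218 [ 0.3665 -0.256   0.0206]
224 [ 0.3665 -0.257   0.0291]
230 [ 0.3664 -0.2585  0.0356]
236 [ 0.3664 -0.2601  0.0412]
242 [ 0.3664 -0.2612  0.0476]
248 [ 0.3665 -0.2639  0.05  ]
254 [ 0.3661 -0.2619  0.0622]
260 [ 0.3661 -0.2629  0.0674]
266 [ 0.3662 -0.2651  0.0699]
272 [ 0.3663 -0.2675  0.0719]
278 [ 0.3665 -0.2709  0.072 ]
284 [ 0.3667 -0.2743  0.0724]
290 [ 0.3671 -0.2793  0.07  ]
296 [ 0.3713 -0.3259  0.0026]
```

View pics/wrist19c.png

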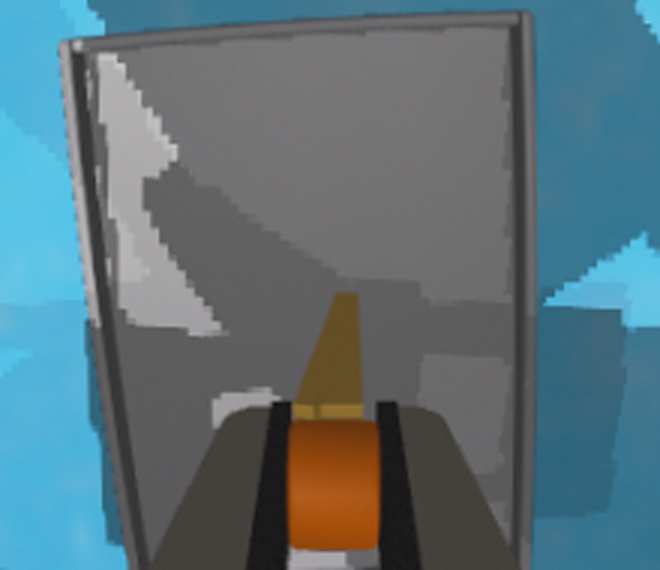

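```bash
python3 -m pendant '[[[0,-0.006,-0.001],0,1],[[0,-0.006,-0.003],0,1]]' 4
python3 -m pendant '[[[0,-0.005,-0.004],0,1],[[0,-0.005,-0.005],0,1]]' 4
python3 - <<'E'
from h import *
s=ctrl.state();print(s['time'],s['tool_pos'].round(4),s['force'].round(2))
d=grab('wrist');crop(d['image'],'wrist20c.png',170,90,390,300,3)
for v in range(200,300,6): print(v,fw_depth(d,281,v).round(4))
E
```

```text
time: 28.0
tool_pos: [0.3678, -0.2861, 0.0125]
tcp_rot: [-0.052, 1.549, 0.045]
force: [0.4, -0.4, 3.9]
grip_width: 0.0159
time: 28.25
tool_pos: [0.3687, -0.2988, 0.004]
tcp_rot: [-0.055, 1.547, 0.042]
force: [1.2, -2.1, 4.3]
grip_width: 0.0161
28.25 [ 0.3687 -0.2988  0.004 ] [ 1.22 -2.09  4.25]
200 [ 0.3669 -0.2671  0.0257]
206 [ 0.367  -0.2698  0.0288]
212 [ 0.367  -0.272   0.0329]
218 [ 0.3672 -0.275   0.0343]
224 [ 0.3672 -0.2768  0.0392]
230 [ 0.3673 -0.2798  0.0403]
236 [ 0.3674 -0.2818  0.0442]
242 [ 0.3675 -0.2843  0.0466]
248 [ 0.3676 -0.2868  0.0487]
254 [ 0.3678 -0.2901  0.0491]
260 [ 0.3676 -0.2898  0.0567]
266 [ 0.3677 -0.2924  0.0584]
272 [ 0.3678 -0.2947  0.0606]
278 [ 0.3679 -0.2974  0.062 ]
284 [ 0.3681 -0.3     0.0635]
290 [ 0.3683 -0.3037  0.0634]
296 [ 0.3686 -0.3078  0.0626]
```

View pics/wrist20c.png

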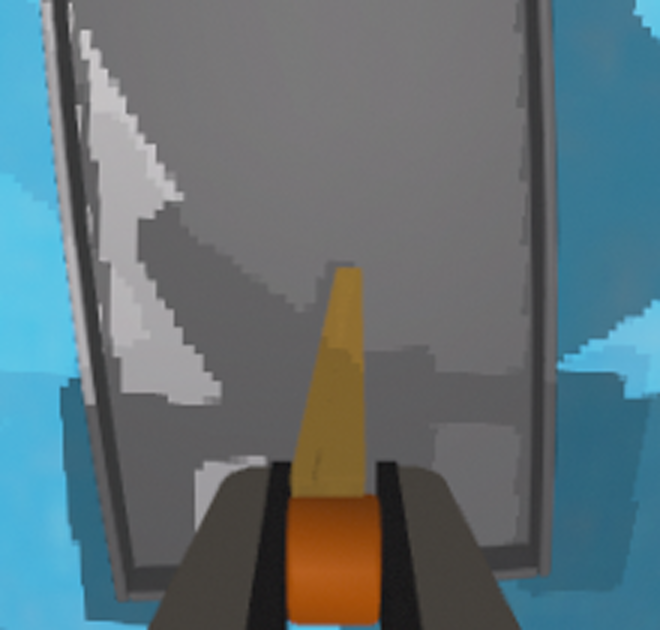

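```bash
python3 -m pendant '[[[0,0.002,-0.004],0,1],[[0,0.003,-0.005],0,1],[[0,0.003,-0.005],0,1]]' 4
python3 -m pendant '[[[0,0.003,-0.005],0,1],[[0,0.002,-0.003],0,1]]' 4
python3 - <<'E'
from h import *
s=ctrl.state();print(s['time'],s['tool_pos'].round(4),s['force'].round(2))
d=grab('wrist');crop(d['image'],'wrist21c.png',170,90,390,300,3)
for v in range(180,300,8): print(v,fw_depth(d,281,v).round(4))
E
```

```text
time: 28.68
tool_pos: [0.3694, -0.2952, -0.0092]
tcp_rot: [-0.061, 1.545, 0.036]
force: [-1.1, -3.9, 5.7]
grip_width: 0.0157
time: 28.92
tool_pos: [0.3699, -0.2921, -0.0167]
tcp_rot: [-0.065, 1.545, 0.033]
force: [-0.2, -3.5, 5.1]
grip_width: 0.0162
28.925 [ 0.3699 -0.2921 -0.0167] [-0.21 -3.53  5.13]
180 [ 0.3673 -0.2491  0.0017]
188 [ 0.3676 -0.2538  0.0018]
196 [ 0.3679 -0.2585  0.0021]
204 [ 0.3676 -0.2592  0.0154]
212 [ 0.3676 -0.2622  0.02  ]
220 [ 0.3678 -0.2658  0.0227]
228 [ 0.3679 -0.2691  0.0256]
236 [ 0.368  -0.2721  0.0292]
244 [ 0.3682 -0.2759  0.0309]
252 [ 0.3684 -0.2794  0.0331]
260 [ 0.3685 -0.2819  0.0372]
268 [ 0.3687 -0.2858  0.0384]
276 [ 0.3687 -0.2879  0.0429]
284 [ 0.3689 -0.2911  0.0452]
292 [ 0.3692 -0.2959  0.0452]
```

View pics/wrist21c.png

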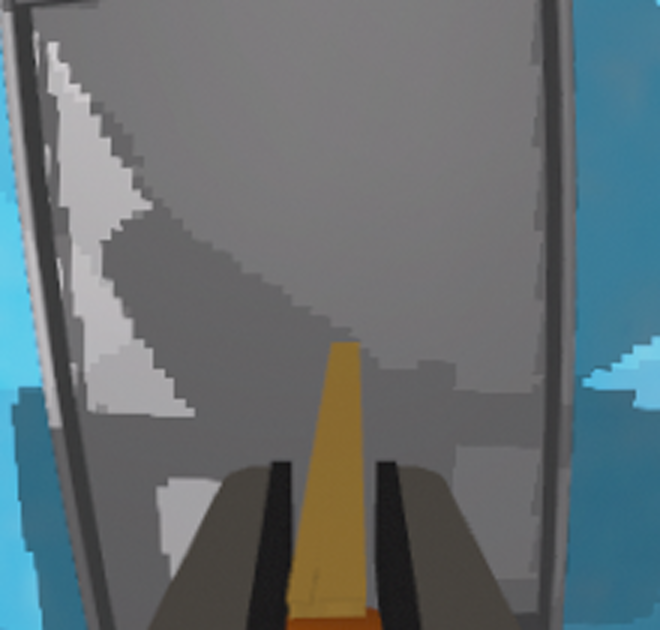

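```bash
python3 -m pendant '[[[0,0.005,-0.003],0,1],[[0,0.005,-0.003],0,1],[[0,0.003,-0.001],0,1]]' 4
python3 - <<'E'
from h import *
s=ctrl.state();print(s['time'],s['tool_pos'].round(4),s['force'].round(2))
d=grab('wrist');crop(d['image'],'wrist22c.png',170,90,390,300,3)
for v in range(180,300,8): print(v,fw_depth(d,281,v).round(4))
E
```

```text
time: 29.35
tool_pos: [0.3704, -0.2796, -0.0234]
tcp_rot: [-0.066, 1.544, 0.032]
force: [-0.4, -2.3, 5.3]
grip_width: 0.0119
29.35 [ 0.3704 -0.2796 -0.0234] [-0.37 -2.34  5.35]
180 [ 0.3675 -0.2348  0.0024]
188 [ 0.3677 -0.2393  0.0026]
196 [ 0.368  -0.2438  0.0028]
204 [ 0.3683 -0.2484  0.003 ]
212 [ 0.3687 -0.2535  0.0018]
220 [ 0.3689 -0.2582  0.0023]
228 [ 0.3685 -0.2572  0.0171]
236 [ 0.3686 -0.26    0.0212]
244 [ 0.3687 -0.2631  0.0245]
252 [ 0.3688 -0.2664  0.0272]
260 [ 0.369 -0.27   0.029]
268 [ 0.3691 -0.2726  0.0327]
276 [ 0.3692 -0.2755  0.0358]
284 [ 0.3693 -0.2781  0.0392]
292 [ 0.3694 -0.2815  0.0412]
```

View pics/wrist22c.png

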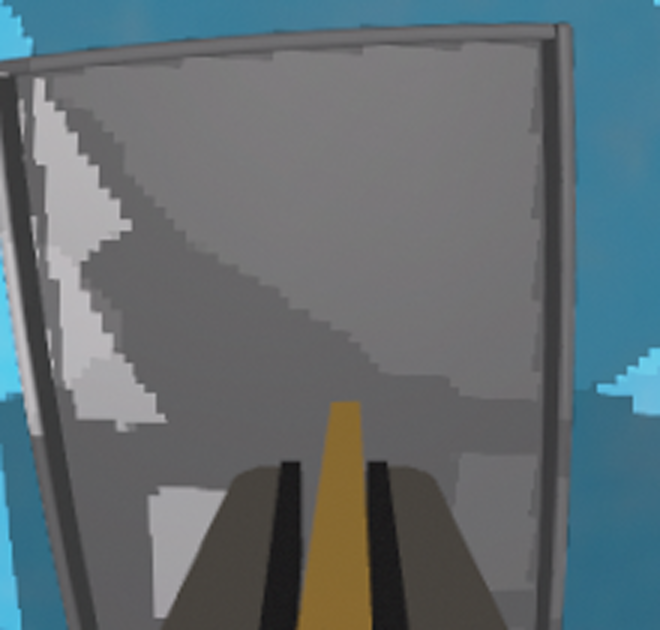

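```bash
python3 -m pendant '[[[-0.001,0.006,0.001],0,1],[[-0.001,0.008,0],0,1],[[-0.001,0.008,0],0,1],[[0,0.004,0],0,1]]' 8
python3 - <<'E'
from h import *
s=ctrl.state();print(s['time'],s['tool_pos'].round(4),s['force'].round(2))
d=grab('wrist');crop(d['image'],'wrist23c.png',170,90,390,300,3)
for v in range(180,300,8): print(v,fw_depth(d,281,v).round(4))
E
```

```text
time: 29.9
tool_pos: [0.3684, -0.2533, -0.0212]
tcp_rot: [-0.068, 1.542, 0.03]
force: [0.2, -1.2, 2.3]
grip_width: 0.012
29.9 [ 0.3684 -0.2533 -0.0212] [ 0.23 -1.16  2.33]
180 [ 0.3655 -0.2091  0.0019]
188 [ 0.3659 -0.2139  0.0013]
196 [ 0.3661 -0.2184  0.002 ]
204 [ 0.3665 -0.2234  0.0011]
212 [ 0.3667 -0.228   0.0017]
220 [ 0.367  -0.2329  0.0018]
228 [ 0.3673 -0.2374  0.0028]
236 [ 0.3676 -0.2425  0.0027]
244 [ 0.368  -0.2477  0.0026]
252 [ 0.368  -0.2505  0.0077]
260 [ 0.3679 -0.2525  0.014 ]
268 [ 0.3678 -0.2536  0.0215]
276 [ 0.3678 -0.2554  0.0272]
284 [ 0.3677 -0.257   0.0328]
292 [ 0.3676 -0.2583  0.0386]
```

View pics/wrist23c.png

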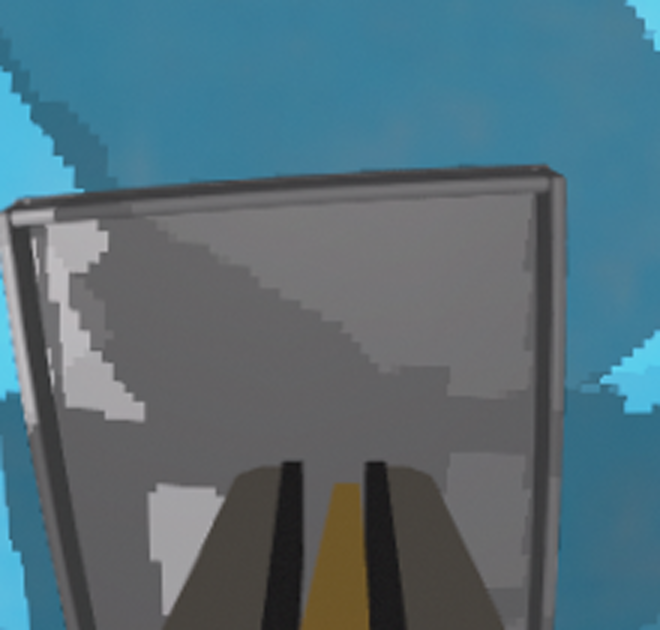

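```bash
python3 -m pendant '[[[0,0,0.003],0,1],[[0,0,0.006],0,1],[[0,0.008,0.002],0,1],[[0,0.01,0],0,1],[[0,0.004,0],0,1],[[0,0,0],0,1]]' 15
python3 - <<'E'
from h import *
s=ctrl.state();print(s['time'],s['tool_pos'].round(4),s['force'].round(2))
d=grab('wrist');crop(d['image'],'wrist24c.png',170,90,390,300,3)
for v in range(220,320,6): print(v,fw_depth(d,281,v).round(4))
E
```

```text
time: 30.7
tool_pos: [0.3652, -0.2249, -0.0126]
tcp_rot: [-0.061, 1.548, 0.038]
force: [-0.2, 0.8, -1.1]
grip_width: 0.0114
30.7 [ 0.3652 -0.2249 -0.0126] [-0.16  0.77 -1.1 ]
220 [ 0.3643 -0.2072  0.0035]
226 [ 0.3647 -0.2117  0.0017]
232 [ 0.3648 -0.215   0.0032]
238 [ 0.3651 -0.219   0.0033]
244 [ 0.3654 -0.2234  0.0025]
250 [ 0.3649 -0.2205  0.0175]
256 [ 0.3649 -0.2224  0.0216]
262 [ 0.3649 -0.2243  0.0252]
268 [ 0.3649 -0.2251  0.0309]
274 [ 0.3649 -0.2267  0.0348]
280 [ 0.3649 -0.2283  0.0385]
286 [ 0.3648 -0.2291  0.0433]
292 [ 0.3649 -0.2305  0.0469]
298 [ 0.3648 -0.2315  0.051 ]
304 [ 0.3648 -0.2327  0.0546]
310 [ 0.3648 -0.2337  0.0583]
316 [ 0.3649 -0.236   0.0601]
```

View pics/wrist24c.png

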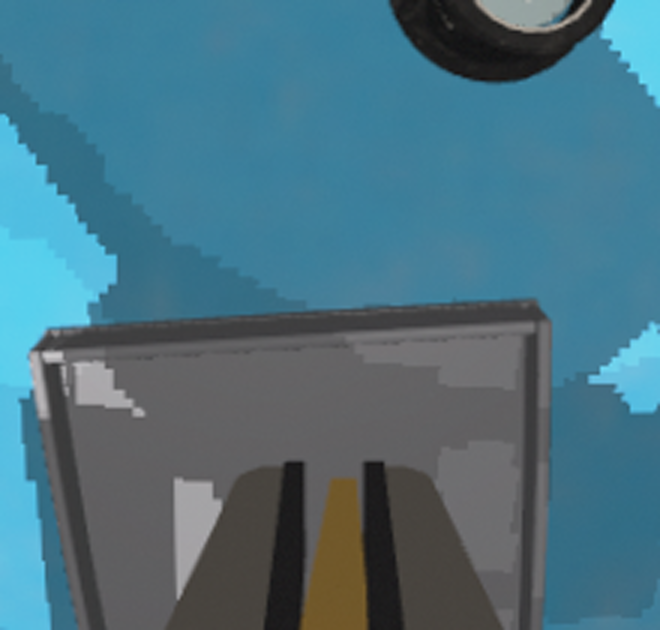

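```bash
python3 -m pendant '[[[0,-0.002,-0.006],0,1],[[0,-0.006,-0.005],0,1],[[0,-0.008,-0.001],0,1],[[0,-0.008,0],0,1],[[0,-0.008,0],0,1]]' 4
python3 - <<'E'
from h import *
s=ctrl.state();print(s['time'],s['tool_pos'].round(4),s['force'].round(2))
d=grab('wrist');crop(d['image'],'wrist25c.png',170,90,390,300,3)
for v in range(196,320,8): print(v,fw_depth(d,281,v).round(4))
E
```

```text
time: 31.38
tool_pos: [0.3658, -0.2604, -0.025]
tcp_rot: [-0.062, 1.547, 0.036]
force: [0.3, -0.4, -0.3]
grip_width: 0.0117
31.375 [ 0.3658 -0.2604 -0.025 ] [ 0.3  -0.35 -0.33]
196 [ 0.3635 -0.2243  0.0031]
204 [ 0.3638 -0.2291  0.0023]
212 [ 0.3641 -0.2338  0.0021]
220 [ 0.3644 -0.2385  0.0024]
228 [ 0.3647 -0.2434  0.0023]
236 [ 0.3643 -0.2421  0.0171]
244 [ 0.3644 -0.2456  0.0197]
252 [ 0.3645 -0.248   0.0245]
260 [ 0.3646 -0.2513  0.027 ]
268 [ 0.3647 -0.254   0.0306]
276 [ 0.3649 -0.2581  0.0316]
284 [ 0.365  -0.26    0.0363]
292 [ 0.365  -0.2625  0.0397]
300 [ 0.3652 -0.266   0.0417]
308 [ 0.3653 -0.2683  0.0453]
316 [ 0.3654 -0.2716  0.0474]
```

View pics/wrist25c.png

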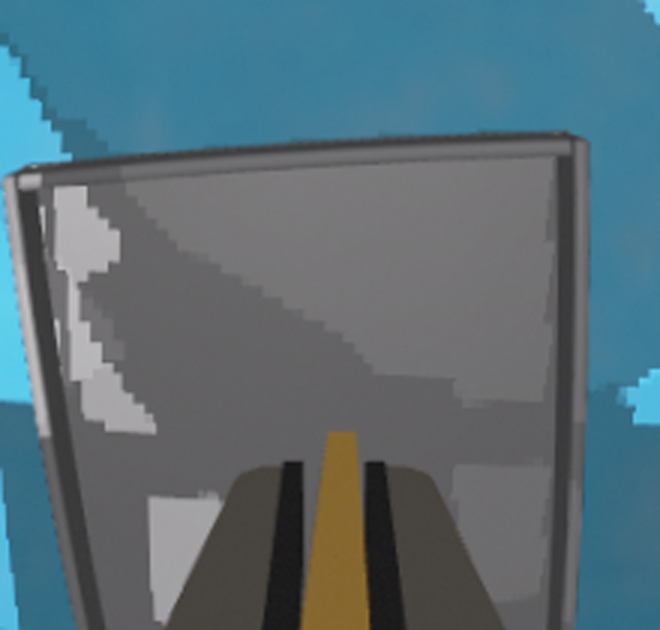

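```bash
python3 -m pendant '[[[0,-0.008,0.0],0,1],[[0,-0.006,0.001],0,1],[[0,0,0],0,0.8],[[0,0,0],0,0.7],[[0,0,0],0,0.5],[[0,0,0],0,0.45],[[0,0,0.01],0,0.45],[[0,0,0.04],0,0.45],[[0,0,0.05],0,0.45],[[0,0,0.03],0,0.45]]' 3
python3 - <<'E'
from h import *
s=ctrl.state();print(s['time'],s['tool_pos'].round(4),s['force'].round(2))
d=grab('wrist');cv2.imwrite('pics/wrist26.png',d['image'][:,:,::-1])
E
```

```text
time: 32.67
tool_pos: [0.3641, -0.2737, 0.1094]
tcp_rot: [-0.059, 1.549, 0.039]
force: [-0.5, -0.8, 0.2]
grip_width: 0.0505
32.675 [ 0.3641 -0.2737  0.1094] [-0.49 -0.76  0.21]
```

View pics/wrist26.png

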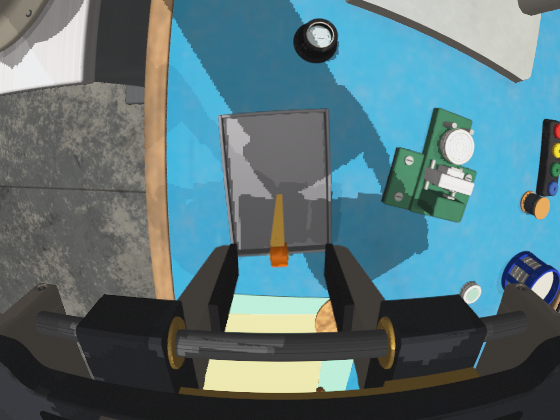

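```bash
python3 - <<'E'
from h import *
d=load('wrist');crop(d['image'],'wrist26c.png',210,100,350,280,4)
for v in range(190,286,5): print(v,fw_depth(d,280,v).round(4), d['image'][v,280])
for u in (245,250,315,320): print(u,[(v,fw_depth(d,u,v).round(4).tolist()) for v in range(240,262,4)])
E
```

```text
190 [ 0.3656 -0.2692  0.001 ] [92 90 92]
195 [ 0.3653 -0.2688  0.0211] [153 119  52]
200 [ 0.3655 -0.2733  0.022 ] [155 120  53]
205 [ 0.3657 -0.2773  0.0246] [154 119  52]
210 [ 0.366  -0.282   0.0251] [155 119  52]
215 [ 0.3663 -0.2866  0.0257] [156 121  52]
220 [ 0.3665 -0.291   0.0272] [156 121  52]
225 [ 0.3668 -0.2954  0.0287] [156 121  53]
230 [ 0.367  -0.2995  0.0309] [157 121  53]
235 [ 0.3673 -0.3044  0.0311] [158 122  54]
240 [ 0.3675 -0.3086  0.0329] [157 121  53]
245 [ 0.3679 -0.3148  0.0304] [161 123  54]
250 [ 0.368  -0.3178  0.0351] [150  72  10]
255 [ 0.3683 -0.322   0.0371] [184  94  26]
260 [ 0.3686 -0.3269  0.0378] [186  92  17]
265 [ 0.3689 -0.3324  0.0373] [230 111  10]
270 [ 0.3712 -0.3588 -0.0016] [ 81 181 219]
275 [ 0.3715 -0.3645 -0.0006] [ 75 181 220]
280 [ 0.3719 -0.3705  0.    ] [ 78 183 220]
285 [ 0.3723 -0.3773 -0.0006] [ 84 182 219]
245 [(240, [0.3329, -0.3236, 0.0028]), (244, [0.3329, -0.3286, 0.0017]), (248, [0.3331, -0.3326, 0.0028]), (252, [0.3338, -0.3333, 0.0109]), (256, [0.3342, -0.3358, 0.0151]), (260, [0.3331, -0.3487, -0.0013])]
250 [(240, [0.3381, -0.3231, 0.003]), (244, [0.3381, -0.328, 0.0021]), (248, [0.3383, -0.3322, 0.0029]), (252, [0.3389, -0.3324, 0.0123]), (256, [0.3384, -0.3431, -0.0003]), (260, [0.3385, -0.3481, -0.0007])]
315 [(240, [0.4048, -0.3193, 0.0036]), (244, [0.4056, -0.3248, 0.0014]), (248, [0.4044, -0.3247, 0.0117]), (252, [0.4066, -0.3342, 0.0009]), (256, [0.4072, -0.3392, 0.0004]), (260, [0.4079, -0.3444, -0.0006])]
320 [(240, [0.4104, -0.3199, 0.0016]), (244, [0.4106, -0.3239, 0.0029]), (248, [0.4093, -0.3241, 0.0126]), (252, [0.4121, -0.3344, 0.0001]), (256, [0.4127, -0.3392, -0.0002]), (260, [0.4132, -0.3439, -0.0])]
```

View pics/wrist26c.png

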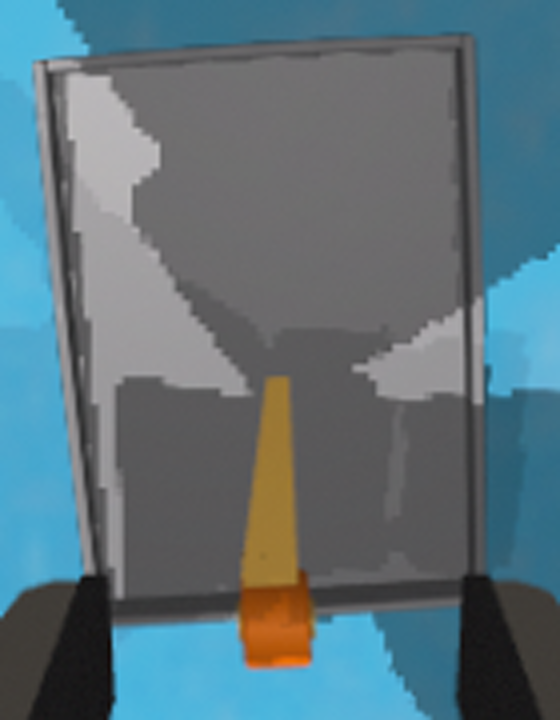

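```bash
python3 -m pendant '[[[-0.001,-0.012,-0.03],0,0.45],[[0,-0.010,-0.04],0,0.45],[[0,-0.002,-0.035],0,0.45],[[0,0,-0.016],0,0.45],[[0,0,-0.005],0,0.45],[[0,0,0],0,0.6]]' 8
python3 -m pendant '[[[0,0,0],0,1],[[0,0,0],0,1],[[0,0,0],0,1],[[0,0,0],0,1]]' 8
python3 - <<'E'
from h import *
d=grab('wrist');crop(d['image'],'wrist27c.png',210,100,350,280,4)
E
```

```text
time: 33.48
tool_pos: [0.3666, -0.3024, -0.012]
tcp_rot: [-0.07, 1.54, 0.029]
force: [-0.0, -0.2, 0.4]
grip_width: 0.042
time: 33.98
tool_pos: [0.3679, -0.3039, -0.0096]
tcp_rot: [-0.073, 1.538, 0.027]
force: [0.4, 0.4, -1.0]
grip_width: 0.0124
```

View pics/wrist27c.png

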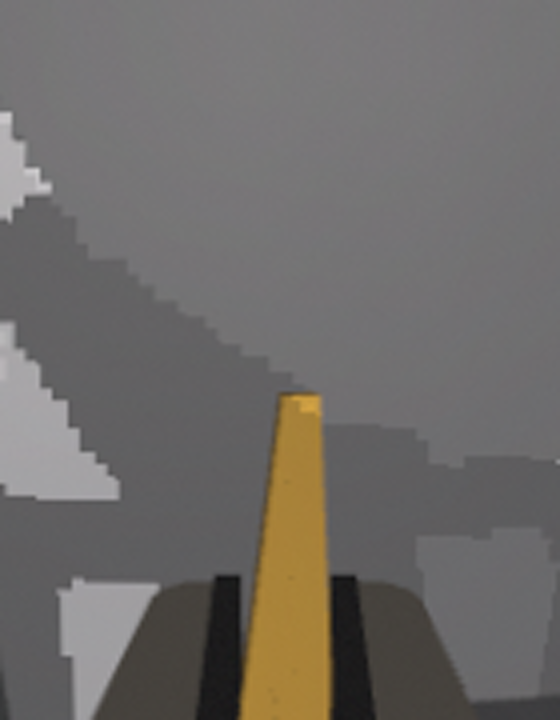

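```bash
python3 -m pendant '[[[0,0,0.006],0,1],[[0,0,0.006],0,1],[[0,0.010,0.002],0,1],[[0,0.012,0],0,1],[[0,0.012,0],0,1],[[0,0.005,0],0,1],[[0,0,0],0,1]]' 14
python3 - <<'E'
from h import *
s=ctrl.state();print(s['time'],s['tool_pos'].round(4),s['force'].round(2))
d=grab('wrist');crop(d['image'],'wrist28c.png',200,120,360,300,4)
for v in range(200,300,8): print(v,fw_depth(d,281,v).round(4))
E
```

```text
time: 34.9
tool_pos: [0.3675, -0.2609, 0.005]
tcp_rot: [-0.073, 1.538, 0.028]
force: [0.3, 0.8, -0.4]
grip_width: 0.0122
34.9 [ 0.3675 -0.2609  0.005 ] [ 0.31  0.84 -0.41]
200 [ 0.3649 -0.2256  0.0365]
208 [ 0.3651 -0.2298  0.0377]
216 [ 0.3653 -0.234   0.0386]
224 [ 0.3656 -0.2381  0.0401]
232 [ 0.3659 -0.2427  0.0403]
240 [ 0.366  -0.2464  0.0427]
248 [ 0.3663 -0.2509  0.0433]
256 [ 0.3666 -0.2554  0.0441]
264 [ 0.3668 -0.2595  0.0459]
272 [ 0.3671 -0.2641  0.0466]
280 [ 0.3673 -0.2689  0.0475]
288 [ 0.3676 -0.2736  0.0483]
296 [ 0.3678 -0.2774  0.0509]
```

View pics/wrist28c.png

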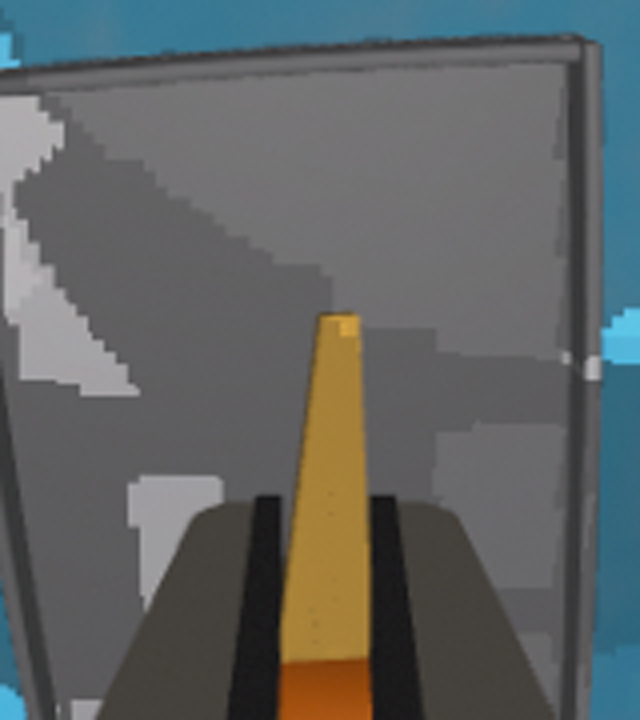

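```bash
python3 -m pendant '[[[0,0,-0.007],0,1],[[0,0,-0.006],0,1],[[0,0,-0.004],0,1],[[0,0,0],0,1]]' 14
python3 - <<'E'
from h import *
s=ctrl.state();print(s['time'],s['tool_pos'].round(4),s['force'].round(2))
d=grab('wrist')
for v in range(200,300,16): print(v,fw_depth(d,281,v).round(4))
E
```

```text
time: 35.45
tool_pos: [0.368, -0.2628, -0.0128]
tcp_rot: [-0.073, 1.537, 0.026]
force: [0.1, -0.1, -0.1]
grip_width: 0.0121
35.45 [ 0.368  -0.2628 -0.0128] [ 0.11 -0.08 -0.12]
200 [ 0.3651 -0.2262  0.0227]
216 [ 0.3657 -0.2351  0.0228]
232 [ 0.366  -0.2425  0.0271]
248 [ 0.3667 -0.2524  0.0261]
264 [ 0.3672 -0.2608  0.0289]
280 [ 0.3678 -0.2707  0.0296]
296 [ 0.3682 -0.2792  0.0331]
```

```bash
python3 -m pendant '[[[0,0,0],0,0.8],[[0,0,0],0,0.6],[[0,0,0],0,0.4],[[0,0,0.01],0,0.35],[[0,0,0.04],0,0.35],[[0,0,0.05],0,0.35],[[0,0,0.04],0,0.35]]' 5
python3 - <<'E'
from h import *
from scipy.spatial.transform import Rotation as Ro
s=ctrl.state();print(s['time'],s['tool_pos'].round(4),s['joints'].round(2))
R=Ro.from_rotvec(s['tcp_rot']).as_matrix();print(np.degrees(np.arctan2(R[1,2],R[0,2])),R[:,0].round(3))
d=grab('wrist');cv2.imwrite('pics/wrist29.png',d['image'][:,:,::-1])
for v in range(190,286,8): print(v,fw_depth(d,280,v).round(4), d['image'][v,280])
E
```

```text
time: 36.38
tool_pos: [0.3656, -0.2597, 0.13]
tcp_rot: [-0.069, 1.541, 0.03]
force: [0.4, -0.4, 0.0]
grip_width: 0.0594
36.375 [ 0.3656 -0.2597  0.13  ] [-0.89 -0.17  2.03  0.01  1.24 -0.96]
3.6517762928753914 [ 0.029 -0.024 -0.999]
190 [ 0.3679 -0.2559  0.0236] [150 115  50]
198 [ 0.3685 -0.2642  0.0229] [148 114  50]
206 [ 0.3689 -0.2719  0.0244] [149 114  49]
214 [ 0.3694 -0.2801  0.0251] [143  69  14]
222 [ 0.3699 -0.2886  0.025 ] [156  77  13]
230 [ 0.3716 -0.3059  0.0034] [88 83 83]
238 [ 0.3722 -0.3159  0.002 ] [97 97 99]
246 [ 0.3728 -0.3253  0.0027] [158 156 158]
254 [ 0.3727 -0.3288  0.0156] [133 132 134]
262 [ 0.3742 -0.347  -0.0006] [ 78 176 217]
270 [ 0.3749 -0.3577 -0.001 ] [ 79 176 217]
278 [ 0.3756 -0.3686 -0.0011] [ 72 177 217]
```

View pics/wrist29.png

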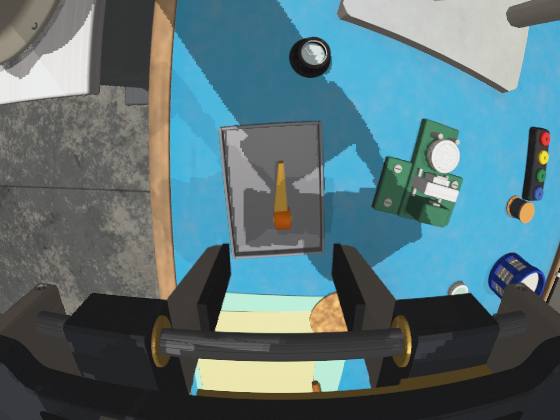

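```bash
python3 -m pendant '[[[0.02,0.007,0],-2,0.35],[[0.03,0.010,0],-2.5,0.35],[[0.035,0.012,-0.005],-2.5,0.35],[[0.035,0.012,-0.01],-2.5,0.35],[[0.03,0.010,-0.01],-2,0.35],[[0.012,0.004,-0.005],0,0.35],[[0,0,0],0,0.35]]' 6
python3 - <<'E'
from h import *
from scipy.spatial.transform import Rotation as Ro
s=ctrl.state();print(s['time'],s['tool_pos'].round(4),s['joints'].round(2))
R=Ro.from_rotvec(s['tcp_rot']).as_matrix();print(np.degrees(np.arctan2(R[1,2],R[0,2])),R[:,0].round(3))
d=grab('wrist');crop(d['image'],'wrist30c.png',180,100,380,280,4)
E
```

```text
time: 37.3
tool_pos: [0.5365, -0.2081, 0.112]
tcp_rot: [0.078, 1.529, -0.147]
force: [-0.6, -0.3, 0.0]
grip_width: 0.0595
37.3 [ 0.5365 -0.2081  0.112 ] [-0.57  0.18  1.72 -0.02  1.19 -0.41]
-8.196505494966571 [ 0.035 -0.047 -0.998]
```

View pics/wrist30c.png

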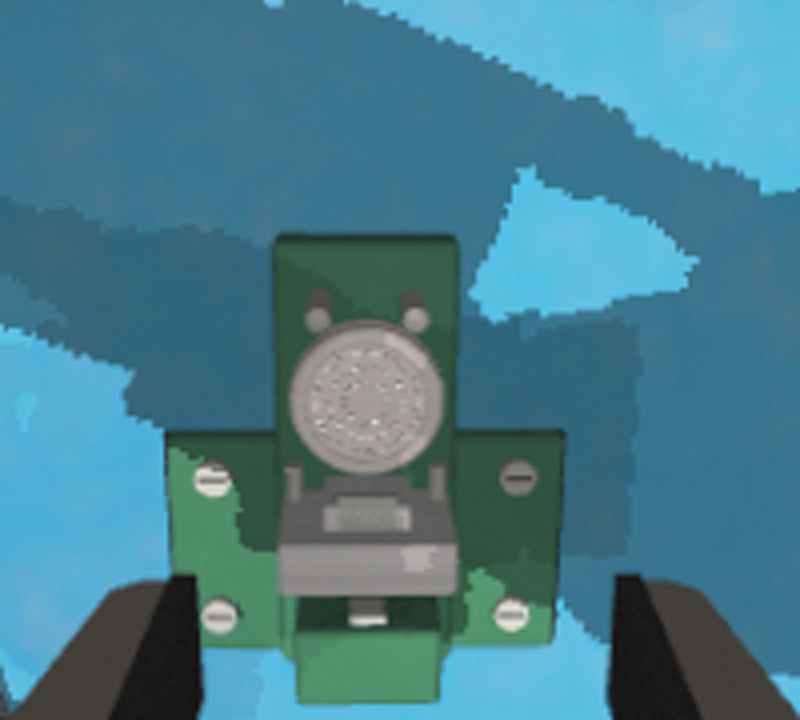

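```bash
python3 - <<'E'
from h import *
from scipy.spatial.transform import Rotation as Ro
d=load('wrist');s=ctrl.state();R=Ro.from_rotvec(s['tcp_rot']).as_matrix()
tin=fworld(d,180+366/4,100+396/4,.036);print('tin',tin)
print('tin depth',fw_depth(d,271,199))
for u in (221,225,228,335,340,344): print(u,[(v,fw_depth(d,u,v).round(4).tolist()) for v in range(240,254,3)])
J=R[:,2];print('J',J)
print('tip pred',s['tool_pos']-.032*R[:,0])
E
```

```text
tin [ 0.53251034 -0.20481638  0.036     ]
tin depth [ 0.53201843 -0.20522665  0.03447973]
221 [(240, [0.4716, -0.2527, -0.0006]), (243, [0.471, -0.256, -0.0001]), (246, [0.504, -0.1932, 0.1455]), (249, [0.5048, -0.1925, 0.1509]), (252, [0.5054, -0.1923, 0.1551])]
225 [(240, [0.4777, -0.2496, 0.0081]), (243, [0.477, -0.2528, 0.0084]), (246, [0.5063, -0.1933, 0.146]), (249, [0.5069, -0.1931, 0.1504]), (252, [0.5077, -0.1924, 0.1556])]
228 [(240, [0.4809, -0.2498, 0.0088]), (243, [0.4801, -0.2534, 0.0081]), (246, [0.5079, -0.1939, 0.1452]), (249, [0.5074, -0.1959, 0.1449]), (252, [0.5072, -0.1974, 0.1456])]
335 [(240, [0.5912, -0.2723, -0.0007]), (243, [0.5908, -0.2755, -0.0]), (246, [0.5673, -0.2021, 0.1484]), (249, [0.5668, -0.2027, 0.1509]), (252, [0.5666, -0.2044, 0.1512])]
340 [(240, [0.5965, -0.2727, 0.0003]), (243, [0.5964, -0.2768, -0.0008]), (246, [0.5702, -0.2027, 0.1483]), (249, [0.5692, -0.2019, 0.1534]), (252, [0.5685, -0.2019, 0.1567])]
344 [(240, [0.6011, -0.2742, -0.0011]), (243, [0.6008, -0.2776, -0.0007]), (246, [0.5724, -0.2029, 0.1487]), (249, [0.5717, -0.203, 0.152]), (252, [0.5706, -0.202, 0.1574])]
J [ 0.98884237 -0.14303961  0.04159862]
tip pred [ 0.53512521 -0.20682886  0.14419309]
```

```bash
python3 -m pendant '[[[-0.0035,0.003,-0.015],0,0.35],[[0,0,-0.025],0,0.35],[[0,0,-0.025],0,0.35],[[0,0,-0.01],0,0.35],[[0,0,0],0,0.35]]' 6
python3 - <<'E'
from h import *
s=ctrl.state();print(s['time'],s['tool_pos'].round(4),s['force'].round(2))
d=grab('wrist');crop(d['image'],'wrist31c.png',180,130,380,280,4)
for u in (221,225,228,335,340,344): print(u,[(v,fw_depth(d,u,v).round(4).tolist()) for v in range(243,254,3)])
np.savez('pics/w31.npz',**d)
E
```

```text
time: 37.98
tool_pos: [0.5281, -0.2067, 0.0345]
tcp_rot: [0.08, 1.53, -0.151]
force: [0.2, 0.2, 0.2]
grip_width: 0.0596
37.975 [ 0.5281 -0.2067  0.0345] [0.22 0.19 0.15]
221 [(243, [0.4816, -0.2176, 0.0055]), (246, [0.4955, -0.1921, 0.0671]), (249, [0.4967, -0.1907, 0.0741]), (252, [0.4968, -0.1914, 0.0763])]
225 [(243, [0.485, -0.2174, 0.007]), (246, [0.4979, -0.1921, 0.0679]), (249, [0.4988, -0.1913, 0.0735]), (252, [0.4991, -0.1916, 0.0767])]
228 [(243, [0.4873, -0.2179, 0.0065]), (246, [0.4993, -0.193, 0.0665]), (249, [0.4991, -0.1945, 0.0673]), (252, [0.499, -0.1955, 0.0689])]
335 [(243, [0.5692, -0.2318, 0.0064]), (246, [0.5593, -0.2016, 0.0694]), (249, [0.5585, -0.2015, 0.0732]), (252, [0.5582, -0.2027, 0.0744])]
340 [(243, [0.5731, -0.2324, 0.0066]), (246, [0.5619, -0.2014, 0.0709]), (249, [0.561, -0.2008, 0.0755]), (252, [0.5602, -0.2007, 0.0791])]
344 [(243, [0.5764, -0.2331, 0.0063]), (246, [0.5643, -0.2022, 0.0702]), (249, [0.5632, -0.2013, 0.0754]), (252, [0.5624, -0.201, 0.0794])]
```

View pics/wrist31c.png

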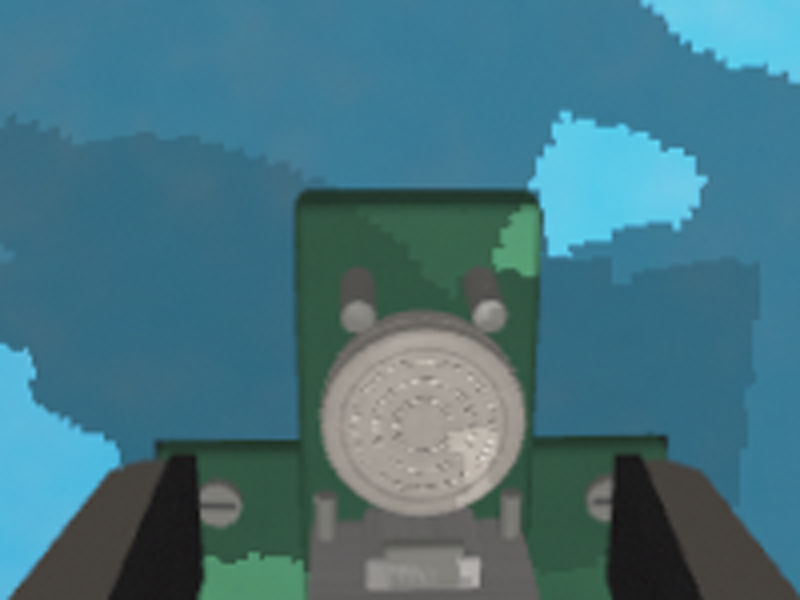

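```bash
python3 - <<'E'
from h import *
d=dict(np.load('pics/w31.npz'));print(fworld(d,180+423/4,130+418/4,.036))
E
python3 -m pendant '[[[0.0045,0.002,-0.01],0,0.35],[[0.001,0,-0.012],0,0.35],[[0,0,-0.006],0,0.35],[[0,0,0],0,0.35]]' 6
python3 - <<'E'
from h import *
s=ctrl.state();print(s['time'],s['tool_pos'].round(4),s['force'].round(2))
d=grab('wrist');crop(d['image'],'wrist32c.png',180,130,380,280,4)
for u in (221,225,228,335,340,344): print(u,[(v,fw_depth(d,u,v).round(4).tolist()) for v in range(243,254,3)])
np.savez('pics/w32.npz',**d)
E
```

```text
[ 0.53243221 -0.20478196  0.036     ]
time: 38.52
tool_pos: [0.5357, -0.2055, 0.007]
tcp_rot: [0.078, 1.526, -0.152]
force: [-0.1, 0.1, 0.3]
grip_width: 0.0598
38.525 [ 0.5357 -0.2055  0.007 ] [-0.05  0.15  0.34]
221 [(243, [0.4942, -0.2068, -0.0006]), (246, [0.5029, -0.191, 0.0391]), (249, [0.5038, -0.1901, 0.0449]), (252, [0.5045, -0.1898, 0.0494])]
225 [(243, [0.4969, -0.2075, -0.001]), (246, [0.5055, -0.1906, 0.0407]), (249, [0.5063, -0.1898, 0.0464]), (252, [0.5064, -0.1907, 0.0483])]
228 [(243, [0.499, -0.2079, -0.0012]), (246, [0.5069, -0.1915, 0.0393]), (249, [0.5067, -0.1929, 0.0403]), (252, [0.5064, -0.1946, 0.0406])]
335 [(243, [0.5736, -0.22, -0.0]), (246, [0.5666, -0.1998, 0.0431]), (249, [0.5663, -0.2011, 0.0441]), (252, [0.5659, -0.2023, 0.0454])]
340 [(243, [0.5772, -0.2208, -0.0003]), (246, [0.5696, -0.201, 0.0418]), (249, [0.5685, -0.1999, 0.0474]), (252, [0.5676, -0.1993, 0.0519])]
344 [(243, [0.5801, -0.2212, -0.0002]), (246, [0.5718, -0.2009, 0.0428]), (249, [0.5712, -0.2016, 0.045]), (252, [0.5699, -0.1999, 0.0515])]
```

View pics/wrist32c.png

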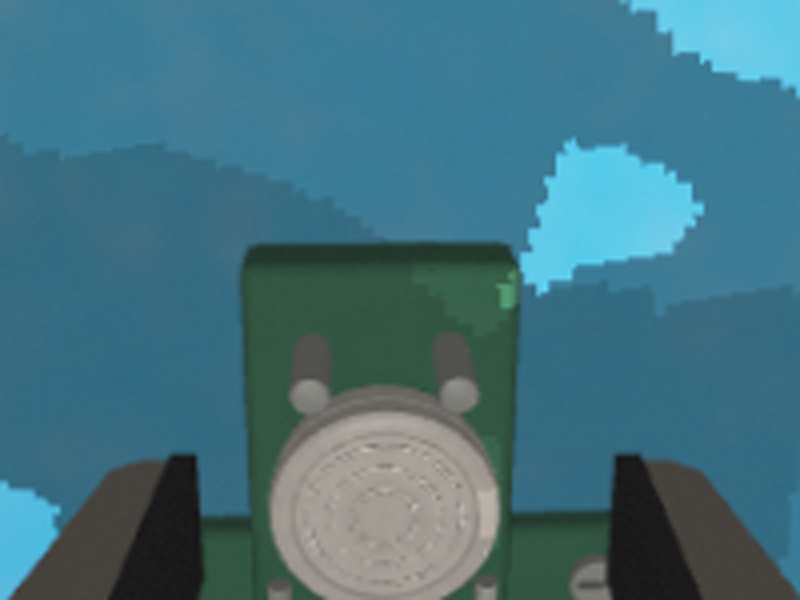

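```bash
python3 -m pendant '[[[-0.002,0.001,-0.004],0,0.35],[[0,0,-0.004],0,0.35],[[0,0,-0.003],0,0.35],[[0,0,0],0,0.35]]' 6
python3 - <<'E'
from h import *
s=ctrl.state();print(s['time'],s['tool_pos'].round(4),s['force'].round(2))
d=grab('wrist');crop(d['image'],'wrist33c.png',180,150,380,300,4)
for u in (221,225,228,335,340,344): print(u,[(v,fw_depth(d,u,v).round(4).tolist()) for v in range(243,254,3)])
np.savez('pics/w33.npz',**d)
E
```

```text
time: 39.08
tool_pos: [0.5341, -0.2048, -0.0038]
tcp_rot: [0.078, 1.525, -0.153]
force: [0.2, 0.2, 0.9]
grip_width: 0.0597
39.075 [ 0.5341 -0.2048 -0.0038] [0.2  0.21 0.89]
221 [(243, [0.4947, -0.2021, -0.0024]), (246, [0.5017, -0.1893, 0.0303]), (249, [0.5022, -0.1893, 0.0342]), (252, [0.5029, -0.1888, 0.039])]
225 [(243, [0.4976, -0.202, -0.0012]), (246, [0.5036, -0.1903, 0.029]), (249, [0.5044, -0.1896, 0.0343]), (252, [0.5047, -0.1899, 0.0374])]
228 [(243, [0.4998, -0.202, -0.0005]), (246, [0.505, -0.1912, 0.0276]), (249, [0.505, -0.1922, 0.0294]), (252, [0.5045, -0.1944, 0.0286])]
335 [(243, [0.5703, -0.214, -0.0006]), (246, [0.5647, -0.1986, 0.0332]), (249, [0.5644, -0.1996, 0.0347]), (252, [0.5642, -0.2015, 0.0347])]
340 [(243, [0.5738, -0.2148, -0.0008]), (246, [0.5676, -0.199, 0.0334]), (249, [0.5666, -0.1984, 0.038]), (252, [0.5658, -0.1981, 0.0419])]
344 [(243, [0.5766, -0.2155, -0.0012]), (246, [0.5701, -0.2003, 0.0318]), (249, [0.5693, -0.2002, 0.0356]), (252, [0.5684, -0.1998, 0.0397])]
```

View pics/wrist33c.png

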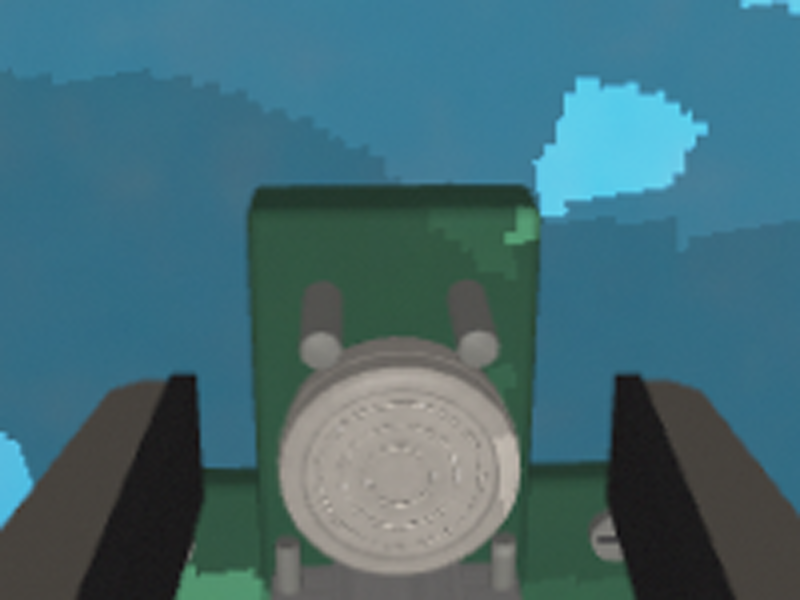

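```bash
python3 -m pendant '[[[-0.0008,0,-0.0022],0,0.35],[[0,0,0],0,0.5],[[0,0,0],0,0.6],[[0,0,0],0,1],[[0,0,0],0,1],[[0,0,0],0,1]]' 6
python3 - <<'E'
from h import *
s=ctrl.state();print(s['time'],s['tool_pos'].round(4),s['force'].round(2),s['grip_width'])
d=grab('wrist');crop(d['image'],'wrist34c.png',180,150,380,300,4)
for u in (221,225,228,250,255,310,315): print(u,[(v,fw_depth(d,u,v).round(4).tolist()) for v in range(243,254,3)])
E
```

```text
time: 39.88
tool_pos: [0.5337, -0.2051, -0.0057]
tcp_rot: [0.077, 1.524, -0.153]
force: [0.4, 0.1, -0.5]
grip_width: 0.0332
39.875 [ 0.5337 -0.2051 -0.0057] [ 0.44  0.08 -0.46] 0.03318241786297311
221 [(243, [0.4951, -0.2006, -0.0004]), (246, [0.4945, -0.2031, -0.0011]), (249, [0.494, -0.2051, -0.0008]), (252, [0.4935, -0.2074, -0.0009])]
225 [(243, [0.4979, -0.2007, 0.0003]), (246, [0.4974, -0.2029, 0.0003]), (249, [0.4968, -0.2052, -0.0002]), (252, [0.4961, -0.2079, -0.0013])]
228 [(243, [0.4996, -0.2017, -0.0011]), (246, [0.4993, -0.2034, -0.0003]), (249, [0.4987, -0.2057, -0.0005]), (252, [0.5058, -0.1905, 0.0354])]
250 [(243, [0.5158, -0.1971, 0.0137]), (246, [0.5174, -0.1919, 0.0289]), (249, [0.5176, -0.1916, 0.0332]), (252, [0.5176, -0.1922, 0.0357])]
255 [(243, [0.5189, -0.1971, 0.0148]), (246, [0.5184, -0.1998, 0.0133]), (249, [0.5179, -0.2023, 0.0123]), (252, [0.5196, -0.1954, 0.0301])]
310 [(243, [0.5519, -0.2039, 0.0125]), (246, [0.5505, -0.1979, 0.0282]), (249, [0.5503, -0.1997, 0.0285]), (252, [0.55, -0.201, 0.0294])]
315 [(243, [0.5561, -0.2104, 0.0006]), (246, [0.5532, -0.1975, 0.03]), (249, [0.5526, -0.197, 0.0345]), (252, [0.5521, -0.1969, 0.0382])]
```

View pics/wrist34c.png

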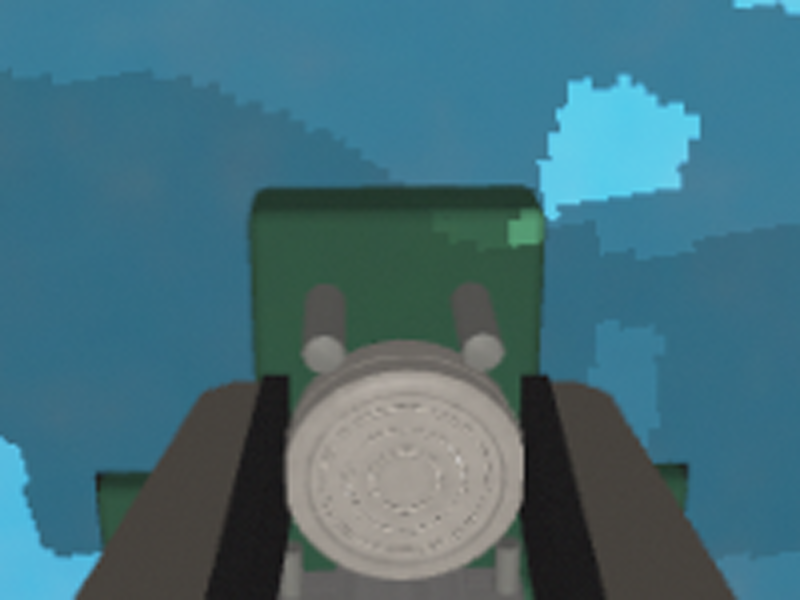

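```bash
python3 -m pendant '[[[0,0,0],0,1],[[0,0,0.003],0,1],[[0,0,0.006],0,1],[[0,0,0.01],0,1],[[0,0,0.02],0,1]]' 10
python3 - <<'E'
from h import *
s=ctrl.state();print(s['time'],s['tool_pos'].round(4),s['force'].round(2),s['grip_width'])
d=grab('wrist');crop(d['image'],'wrist35c.png',180,150,380,300,4)
for v in range(244,300,6): print(v,fw_depth(d,281,v).round(4))
E
```

```text
time: 40.55
tool_pos: [0.5325, -0.2044, 0.034]
tcp_rot: [0.078, 1.526, -0.152]
force: [0.0, 0.2, -0.2]
grip_width: 0.0327
40.55 [ 0.5325 -0.2044  0.034 ] [ 0.01  0.19 -0.18] 0.0326695534785799
244 [ 0.5338 -0.1897  0.0752]
250 [ 0.5333 -0.1928  0.0761]
256 [ 0.5327 -0.197   0.0749]
262 [ 0.5321 -0.2009  0.0746]
268 [ 0.5316 -0.2043  0.0752]
274 [ 0.531  -0.209   0.0737]
280 [ 0.5304 -0.2121  0.0751]
286 [ 0.5298 -0.2168  0.0741]
292 [ 0.5292 -0.2202  0.0752]
298 [ 0.5271 -0.2427  0.0492]
```

View pics/wrist35c.png

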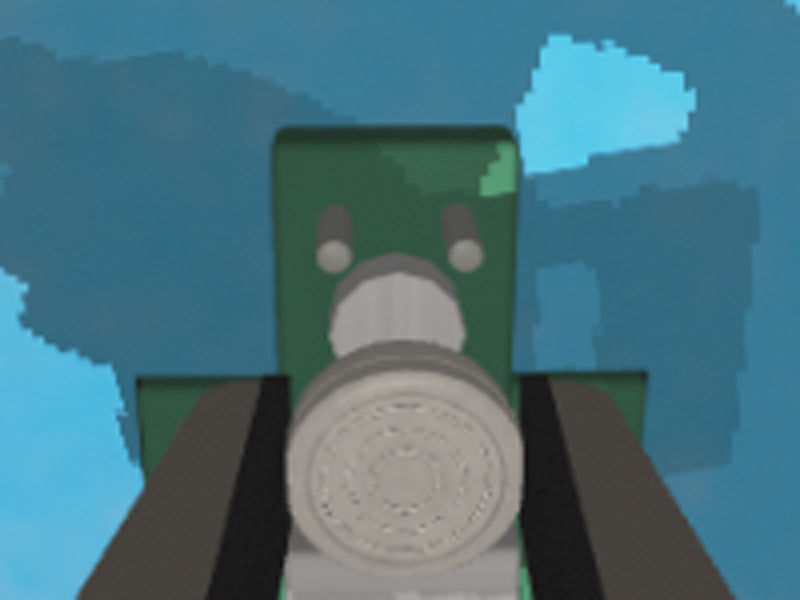

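```bash
python3 -m pendant '[[[-0.005,-0.01,0.02],0,1],[[-0.015,-0.025,0.01],0,1],[[-0.015,-0.035,0],0,1],[[-0.015,-0.035,0],0,1],[[-0.012,-0.035,0],0,1],[[-0.01,-0.035,0],0,1],[[-0.002,-0.025,0],0,1],[[0,-0.01,0],0,1],[[0,0,0],0,1]]' 10
python3 - <<'E'
from h import *
s=ctrl.state();print(s['time'],s['tool_pos'].round(4),s['force'].round(2),s['grip_width'])
d=grab('wrist');cv2.imwrite('pics/wrist36.png',d['image'][:,:,::-1])
for v in range(244,300,6): print(v,fw_depth(d,281,v).round(4))
E
```

```text
time: 41.72
tool_pos: [0.4606, -0.4233, 0.0738]
tcp_rot: [0.07, 1.513, -0.157]
force: [-0.9, 0.3, -0.4]
grip_width: 0.0323
41.725 [ 0.4606 -0.4233  0.0738] [-0.87  0.34 -0.43] 0.03230690566180869
244 [ 0.4613 -0.4087  0.1139]
250 [ 0.4608 -0.4122  0.1141]
256 [ 0.4603 -0.4155  0.1148]
262 [ 0.4597 -0.4193  0.1146]
268 [ 0.4592 -0.423   0.1147]
274 [ 0.4586 -0.4267  0.1151]
280 [ 0.458  -0.4308  0.1148]
286 [ 0.4574 -0.4348  0.1148]
292 [ 0.4568 -0.439   0.1148]
298 [ 0.451  -0.5248  0.0014]
```

View pics/wrist36.png

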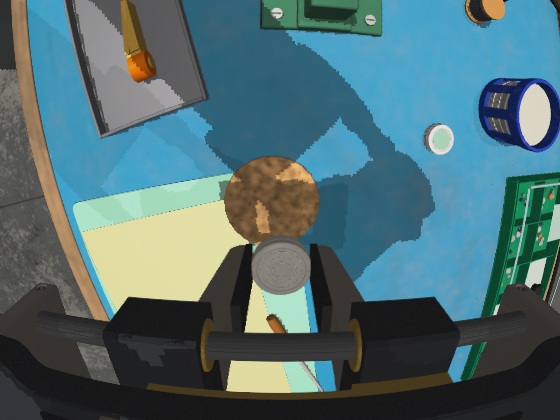

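```bash
python3 - <<'E'
from h import *
d=load('wrist')
pts=np.array([fworld(d,u,v,.005)[:2] for u,v in [(224,203),(319,201),(270,156),(236,175),(305,172),(232,228),(311,226)]])
from scipy.optimize import least_squares
r=least_squares(lambda q: np.hypot(*(pts-q[:2]).T)-q[2],[.457,-.42,.042]);print(r.x,r.fun)
# tin circle centre at top plane
t=np.array([fworld(d,u,v,.1148)[:2] for u,v in [(252,265),(310,265),(281,239.5),(281,293.5)]]);print(t,t.mean(0))
E
```

```text
[ 0.45724137 -0.4235659   0.04112261] [ 0.00012046  0.00034136  0.00138621 -0.00110705 -0.00086     0.00029472
 -0.0001757 ]
[[ 0.44372768 -0.4183486 ]
 [ 0.47531416 -0.42401226]
 [ 0.46168328 -0.40564035]
 [ 0.45668211 -0.4400561 ]] [ 0.45935181 -0.42201433]
```

```bash
python3 -m pendant '[[[-0.001,-0.001,-0.015],0,1],[[-0.001,0,-0.025],0,1],[[0,0,-0.025],0,1],[[0,0,-0.015],0,1],[[0,0,-0.005],0,1],[[0,0,0],0,1]]' 10
python3 - <<'E'
from h import *
s=ctrl.state();print(s['time'],s['tool_pos'].round(4),s['force'].round(2),s['grip_width'])
d=grab('wrist');crop(d['image'],'wrist37c.png',180,130,380,300,4)
for v in range(244,300,6): print(v,fw_depth(d,281,v).round(4))
for u in (245,248,313,316): print(u,[(v,fw_depth(d,u,v).round(4).tolist()) for v in range(243,256,3)])
E
```

```text
time: 42.52
tool_pos: [0.4591, -0.4181, -0.017]
tcp_rot: [0.068, 1.515, -0.15]
force: [-0.3, -0.4, -0.9]
grip_width: 0.0328
42.525 [ 0.4591 -0.4181 -0.017 ] [-0.31 -0.4  -0.94] 0.03281179249285943
244 [ 0.4598 -0.4035  0.0236]
250 [ 0.4593 -0.4063  0.0251]
256 [ 0.4588 -0.4107  0.0236]
262 [ 0.4582 -0.4146  0.0232]
268 [ 0.4577 -0.4181  0.0237]
274 [ 0.4572 -0.422   0.0237]
280 [ 0.4566 -0.4257  0.0241]
286 [ 0.4561 -0.4302  0.0234]
292 [ 0.4555 -0.4337  0.0244]
298 [ 0.454  -0.4525  0.0041]
245 [(243, [0.4382, -0.4091, 0.0036]), (246, [0.4398, -0.4044, 0.0176]), (249, [0.4398, -0.4048, 0.0206]), (252, [0.4401, -0.4044, 0.025]), (255, [0.4402, -0.4046, 0.0281])]
248 [(243, [0.4401, -0.4092, 0.0041]), (246, [0.4413, -0.4052, 0.0165]), (249, [0.4417, -0.4041, 0.0225]), (252, [0.4416, -0.4051, 0.0241]), (255, [0.4416, -0.4053, 0.0272])]
313 [(243, [0.4788, -0.4157, 0.004]), (246, [0.4772, -0.4098, 0.0193]), (249, [0.4767, -0.4101, 0.0223]), (252, [0.476, -0.4092, 0.0274]), (255, [0.4756, -0.4097, 0.0297])]
316 [(243, [0.4807, -0.4163, 0.0035]), (246, [0.4789, -0.4103, 0.0189]), (249, [0.4783, -0.4103, 0.0224]), (252, [0.4776, -0.4096, 0.0272]), (255, [0.4772, -0.41, 0.0297])]
```

View pics/wrist37c.png

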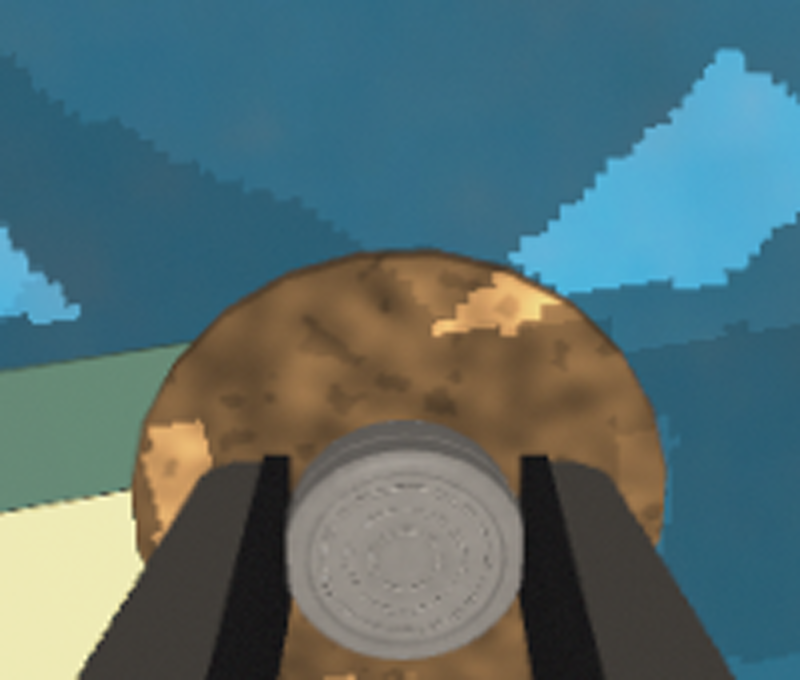

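```bash
python3 -m pendant '[[[0,-0.003,-0.003],0,1],[[0,0,-0.002],0,1],[[0,0,-0.001],0,1],[[0,0,0],0,1]]' 10
python3 - <<'E'
from h import *
s=ctrl.state();print(s['time'],s['tool_pos'].round(4),s['force'].round(2),s['grip_width'])
d=grab('wrist')
for v in range(244,304,6): print(v,fw_depth(d,281,v).round(4))
E
```

```text
time: 43.08
tool_pos: [0.4605, -0.4234, -0.0206]
tcp_rot: [0.066, 1.512, -0.153]
force: [0.5, -0.7, -1.5]
grip_width: 0.0325
43.075 [ 0.4605 -0.4234 -0.0206] [ 0.49 -0.7  -1.48] 0.03245438170224242
244 [ 0.461 -0.408  0.021]
250 [ 0.4605 -0.4118  0.0206]
256 [ 0.46   -0.4156  0.0202]
262 [ 0.4595 -0.4194  0.0201]
268 [ 0.459  -0.423   0.0205]
274 [ 0.4584 -0.4264  0.0213]
280 [ 0.4579 -0.4302  0.0214]
286 [ 0.4573 -0.4353  0.0199]
292 [ 0.4567 -0.4387  0.0209]
298 [ 0.4555 -0.4549  0.0044]
```

```bash
python3 -m pendant '[[[0,0,-0.002],0,1],[[0,0,-0.0015],0,1],[[0,0,-0.001],0,1]]' 10
python3 - <<'E'
from h import *
s=ctrl.state();print(s['time'],s['tool_pos'].round(4),s['force'].round(2),s['grip_width'])
d=grab('wrist');crop(d['image'],'wrist38c.png',180,130,380,300,4)
for v in range(244,304,10): print(v,fw_depth(d,281,v).round(4))
E
```

```text
time: 43.5
tool_pos: [0.4607, -0.4236, -0.0247]
tcp_rot: [0.065, 1.512, -0.154]
force: [-2.3, 1.1, 7.2]
grip_width: 0.0327
43.5 [ 0.4607 -0.4236 -0.0247] [-2.3   1.14  7.19] 0.032690911253127425
244 [ 0.4612 -0.4083  0.0166]
254 [ 0.4603 -0.4146  0.0162]
264 [ 0.4595 -0.4204  0.0168]
274 [ 0.4586 -0.4268  0.0168]
284 [ 0.4576 -0.4343  0.0155]
294 [ 0.4567 -0.4406  0.0164]
```

Contact (7 N), tin top 17 mm = pad 5 + 12. Release and rise.

```bash
python3 -m pendant '[[[0,0,0.0005],0,0.6],[[0,0,0],0,0.5],[[0,0,0],0,0.4],[[0,0,0],0,0.35],[[0,0,0.01],0,0.35],[[0,0,0.03],0,0.35],[[0,0,0.04],0,0.35],[[-0.02,0,0.04],0,0.35]]' 5
python3 - <<'E'
from h import *
s=ctrl.state();print(s['time'],s['tool_pos'].round(4),s['force'].round(2),s['grip_width'])
d=grab('wrist');cv2.imwrite('pics/wrist39.png',d['image'][:,:,::-1])
E
```

```text
time: 44.55
tool_pos: [0.4391, -0.4208, 0.0967]
tcp_rot: [0.068, 1.516, -0.149]
force: [0.2, -0.5, 0.7]
grip_width: 0.0596
44.55 [ 0.4391 -0.4208  0.0967] [ 0.18 -0.47  0.65] 0.05959685213989687
```

View pics/wrist39.png

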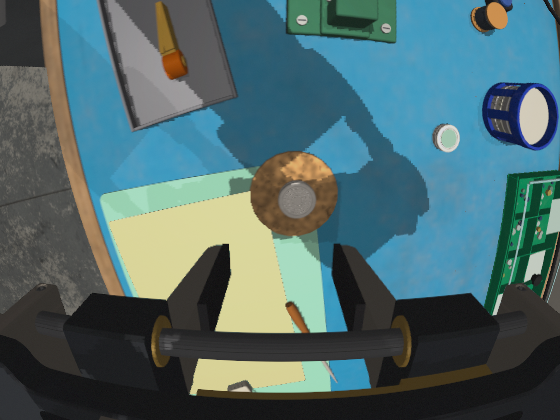

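```bash
python3 -m pendant '[[[-0.03,-0.02,0.02],0,0.35],[[-0.05,-0.03,0.02],0,0.35],[[-0.05,-0.03,0.0],0,0.35],[[-0.04,-0.02,0],0,0.35],[[-0.02,-0.01,0],0,0.35],[[0,0,0],0,0.35]]' 5
python3 - <<'E'
from h import *
s=ctrl.state();print(s['time'],s['tool_pos'].round(4))
d=grab('top');cv2.imwrite('pics/top40.png',d['image'][:,:,::-1])
crop(d['image'],'top40c.png',200,120,390,300,4.2 and 4)
E
```

```text
time: 45.35
tool_pos: [0.2438, -0.5392, 0.1518]
tcp_rot: [0.054, 1.507, -0.163]
force: [-0.5, 0.0, -0.3]
grip_width: 0.0599
45.35 [ 0.2438 -0.5392  0.1518]
```

View pics/top40.png

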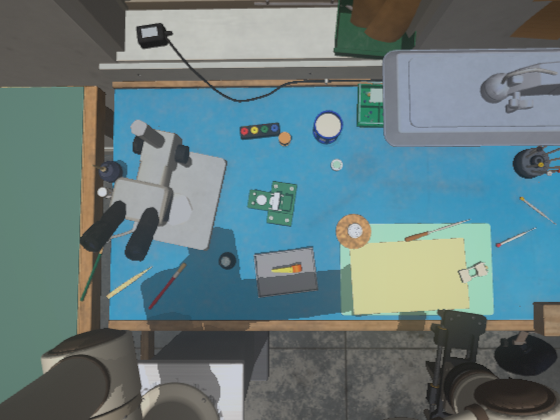

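View pics/top40c.png

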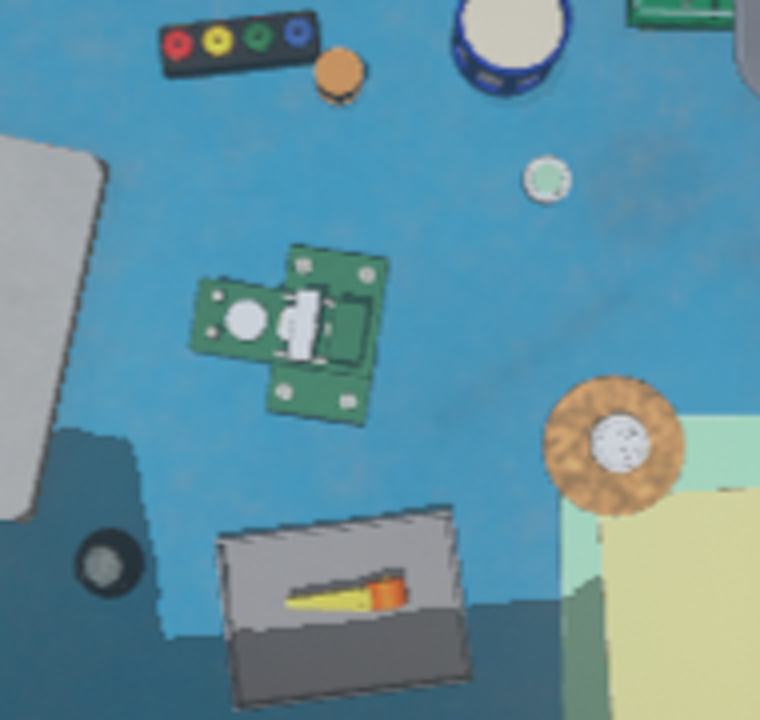

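```bash
python3 - <<'E'
import cv2,numpy as np
a=cv2.cvtColor(cv2.imread('pics/top0.png'),6).astype(np.float32);b=cv2.cvtColor(cv2.imread('pics/top40.png'),6).astype(np.float32)
def sh(n,u0,v0,u1,v1):
    w=np.ones((2,3),np.float32)
    W=np.eye(2,3,dtype=np.float32)
    cc,W=cv2.findTransformECC(a[v0:v1,u0:u1],b[v0:v1,u0:u1],W,cv2.MOTION_EUCLIDEAN,(3,200,1e-6))
    c=np.array([(u1-u0)/2,(v1-v0)/2]);print(n,round(cc,3),(W[:,:2]@c+W[:,2]-c).round(2),'px rot',round(float(np.degrees(np.arctan2(W[1,0],W[0,0]))),2))
sh('flange+x',266,178,300,193);sh('flange-x',262,212,296,229);sh('base end',244,184,256,214)
sh('loupe',215,248,240,273);sh('spool',276,128,296,150);sh('glass',328,156,348,176);sh('whole clamp',242,176,302,230)
E
```

```text
flange+x 0.968 [0.03 0.03] px rot -0.32
flange-x 1.0 [-0.01  0.  ] px rot -0.05Traceback (most recent call last):
  File "<stdin>", line 8, in <module>
  File "<stdin>", line 6, in sh
cv2.error: OpenCV(4.12.0) /io/opencv/modules/video/src/ecc.cpp:574: error: (-7:Iterations do not converge) NaN encountered. in function 'findTransformECC'
```

```bash
python3 - <<'E'
import cv2,numpy as np
a=cv2.cvtColor(cv2.imread('pics/top0.png'),6).astype(np.float32);b=cv2.cvtColor(cv2.imread('pics/top40.png'),6).astype(np.float32)
for n,u0,v0,u1,v1 in [('loupe',215,248,240,273),('spool',276,128,296,150),('glass',328,156,348,176),('base',242,182,258,216)]:
    print(n,np.abs(a-b)[v0:v1,u0:u1].mean().round(2),cv2.phaseCorrelate(a[v0:v1,u0:u1].copy(),b[v0:v1,u0:u1].copy()))
E
python3 - <<'E'
from station import ctrl
print(ctrl.close_job())
E
```

```text
loupe 3.2 ((0.41421587126769843, 0.6735419137891583), 0.9362626586914062)
spool 0.57 ((0.041909078862083504, -0.04749359951240528), 0.9964499101042747)
glass 0.64 ((0.02824039497245323, 0.0020397944397743117), 0.9964680860936642)
base 5.88 ((2.249603482682793, 0.510360892819893), 0.4172476960553063)
the job is handed in; nothing more can be done
None
```

The wedge is out of the clamp and lying in the tray, the tin is on the cork pad, and the job was handed in at about 45 s of the 72 s.

- **Wedge:** I gripped the head across its flat ends and worked it out with about 18 alternating side pulls, each followed by a small lift. A slow straight pull finished it; force readings peaked at 9.5 N. The first lay-down left the head resting on the tray's end wall, so I re-gripped the wedge and moved it. It now lies flat, wholly inside the tray.
- **Tin:** It was lifted straight out of the opened clamp and set lid up, a few millimetres from the pad's centre. Its lid was at about 17 mm, which matches pad plus tin. The last top picture shows it well inside the pad.
- **Clamp:** Its flanges show no shift between the first and last top pictures (within 0.03 px, under 0.1 mm). The same comparison at the base's tin end failed, and another method read 2 px there with poor correlation. The tin's removal from that part of the picture may explain that.
- **Bystanders:** The spool and glass-topped tin did not move (under 0.05 px). The loupe's patch read 0.4 to 0.7 px (about 1 to 1.5 mm). I put that down to changed shadow, since the arm never came near the loupe. That reading came in the same step as the hand-in, so I did not look into it further.
- **Tool offset:** The fingertips sat about 32 mm behind the reported TCP. Because of this the first close shut on nothing above the wedge head; I then worked from wrist-camera depth.

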